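# Fit the slotted cover into the floor-drain frame

### The arm

A 6-joint arm with a two-finger parallel gripper is mounted at the origin on the work surface. World frame = base frame: x ahead of the robot, y to its left, z up, the work surface at z = 0. Lengths are in mm, angles in rad, forces in N, time in s.
With the tool pointing down it reaches from about 350 to 875 mm from the base axis. Payload 4.2 kg.
Tool frame: the origin (TCP) lies at the very end of the fingers, on their centre line; the grasp point (between the pads) lies 19 mm behind it (arm.grasp_offset is the distance from the TCP to the grasp point, in mm); z points along the fingers, y is the direction in which the jaws open and shut (so a half turn about z gives the same grasp; the last joint's range is limited). The gripper opens to 85 mm and grips with 20 to 120 N. Pads are 22 mm wide; open, the fingers measure 114 mm over their backs; the gripper's body (76 mm by 85 mm) begins 54 mm behind the grasp point. The pads swing forward as they close: fully open they stand 13 mm farther back than shut.
Start: joints at [1.461, 0.385, 0.008, 0, -1.194, -0.259], TCP at [225.277, 582.966, 231.312] pointing down, gripper open.
Joint ranges: [-3.14, 3.14], [-1.21, 2.06], [-1.07, 1.41], [-3.16, 2.05], [-2.99, -0.16], [-3.1, 3.1]. Speed limits (rad/s): [2.79, 2.79, 3.14, 3.14, 3.14, 3.14].

### API

Orientations are given as a unit quaternion [x, y, z, w].
In Python, from bench import arm gives the robot as it stands.
- The arm moves only by the tool arm_command, never from a script. Its argument "commands" is one flat list of numbers, 4 for each row, row after row: the shift along the tool's x, y, z in m, then the turn about the tool's z in degrees. In form: [tx, ty, tz, roll, tx, ty, tz, roll, ...]. A call has exactly 5 rows; each row shifts and turns the pose as measured when the row begins, along the tool's axes as they then stand; what a row does not reach is not made up. A row lasts 1/10 s, in which the tool goes at most 50 mm and 8.59 degrees, less where a joint would pass 70% of its speed; a pose out of reach is approached as far as the arm can. A call with a gripper value outside its range is refused whole. "jaw" is the opening, from 0 (shut) to 1 (fully open), set as the call begins (left out, the last holds). The fingers move at their own pace and stop on an object; the grip force is fixed at half the most. Time passes only in rows, so rows that do not move let the fingers close, or fill a call up. It gives the time, the measured TCP pose, the force and the opening at its end, in the units of the state.
- arm.read_state(): the state, without advancing time (a new reading comes with each control period).
- arm.get_image(name): name is "scene" or "side" or "wrist"; returns the picture (420x560x3 uint8, red, green, blue); there is no depth.
- arm.camera_info(name): a dict with "camera_matrix" (3x3 intrinsics, pixels), "k1" (the pictures are not rectified: a ray, as slopes to the right and down, at radius r is drawn at 1 + k1 r^2 times it, then the intrinsics apply), "world_from_camera" (4x4, takes a point from camera to world coordinates). Camera axes: x right, y down, z forward; pixel columns grow to the right and rows downward; lengths in mm; the calibration is good to about 2 mm. A picture is of the moment at which its call begins: read the wrist's pose just before it. camera_info takes no time and is no camera call; for the wrist camera it gives the pose at the moment of the call.
- arm.job_done(): hands the job in, once; it reports no verdict.
Trained networks look in the newest picture that a camera, given by its name, has taken for a name from the list of things; names that differ only in an ending like _2 or _b are one class to them, and where a whole thing is asked for, a point or a joint stands for the part that bears it (a point fixed in the world has none). Each returns a list of dicts, best first, with "confidence" (0 to 1); they miss things now and then, are a little off and sometimes report something else, mostly with a low value. They report only what shows in the picture. A call takes as long as a camera call. They do not tell look-alikes from the thing itself.
- arm.regions_of(camera, target): "mask" (420x560 bool, what is visible of it).
- arm.place_of(camera, target): "centre" ([x, y, z] in mm, in the coordinates of the camera as it stood for that picture, good to about 4 mm: a listed point, or the origin of a listed thing).
The state is a dict: "clock": time; "joints": joint angles; "joint_vel": joint speeds; "joint_efforts": joint torques, N m; "position": TCP position; "ee_rot": TCP orientation; "contact_force": force on the tool from outside, world axes, zero at the start; "wrist_torque": the same for the moment, N m; "gripper_width": finger opening in mm.
Only numpy, scipy, OpenCV 4.12 (cv2) and the standard library are available. Lean on these libraries where they do the work, as an engineer would, in place of code of your own. Each camera call takes 0.05 s, during which the arm holds its last target.

### The job

Fit the slotted steel cover into the iron drain frame: first tuck its edge farther from the handle under the frame's retaining lip, then, keeping hold of it, lower the opposite edge until the cover lies flat on the ledge inside the frame; do not let it drop in. Let go of it and leave the other fittings where they are.

Things in the scene. Friction and masses are not known exactly. Their poses are not given: they have to be found in the camera images.
- cover_grip (a point): Centre of the handle bar of the loose slotted steel cover. The bar: flat-sided, 12 mm thick along x, 70 mm long along y, 20 mm high, on a 10 mm wide post near each end (y = +-30 mm). This point is 36 mm above the plate's underside (bar top 46, bar underside 26), 90 mm from the plate's -x edge, 50 mm from its +x edge. Axes as the cover's.
- cover_tongue (a point): Middle of the cover's -x edge at its underside, 70 mm from its origin: the edge farther from the handle, which goes under the lip. Axes as the cover's.
- cover_heel (a point): Middle of the cover's +x edge at its underside, 70 mm from its origin: the edge nearer the handle, lowered last. Axes as the cover's.
- cover: The slotted steel cover, about 0.45 kg: a plate 140 (x) by 100 (y) by 6 mm with a bridge handle 20 mm off its middle towards +x. At the start it lies flat on the bench, handle up. Origin: centre of the plate's underside. z points up on the handle side, +x from the edge that goes under the lip to the opposite edge, nearer the handle.
- frame_seat (a point): Centre of the ledge plane in the dark cast-iron drain frame, bolted to the bench. Ledge: 16 mm above the bench, 14 mm wide all round. Between its walls the frame is 148 mm long (x -74 to +74) and 112 mm wide (y -56 to +56). z up, +x from the lip side to the open side. Side walls and +x wall: 8 mm thick, 10 mm above the ledge.
- frame_lip (a point): Middle of the free edge of the frame's retaining lip (galvanized plate), at its underside. It overhangs the ledge from x = -74 to -58 mm of the seat over the whole width; underside 13 mm, top 19 mm above the ledge. From its edge to the +x wall is 132 mm, so the cover cannot go in flat. Axes as the frame's.
- bushing: Galvanized hexagon bushing, 66 mm across, 48 mm tall, loose on the bench, not to be disturbed. Origin at the centre of its underside.
- knob: Porcelain cross-shaped sink knob, 76 mm across, 52 mm tall, loose, not to be disturbed. Origin at the centre of its underside.
- valve: Green-patinated bronze valve body, 108 mm long along its x, 75 mm tall, loose, not to be disturbed. Origin at the centre of its underside.
- clipboard: Steel spring clip board, 200 by 120 mm, about 48 mm tall, gripping a brass pipe plug, loose, not to be disturbed. Origin at the centre of its underside.
There are look-alikes about, which are no part of the job. What is shaped like the cover but pink or red is not meant.

How it is judged:
By the outcome, as a careful person would: the job done as asked, in the order asked, and still so for the second after the job is handed in, with the robot touching nothing.
It also fails if it takes over 42 s, if anything falls off the work surface, if the arm or the gripper's body presses on something with over 40 N, if the wrist force passes 120 N, or if a joint passes its speed limit or range.

## Working session

There is one attempt and no reset: what is moved stays moved. The work goes in short steps, Python scripts to look and compute and a tool call to move; the robot and the scene stay as the last step left them, time stands still between calls to the robot, and variables do not carry over. Pictures are saved under pics/ and viewed, and the job is handed in when it is done.

Besides the shell and the picture viewer there is one more tool, called in YAML: its name, and indented under it one key for each argument. arm_command: Moves the arm, as the interface text tells. Its arguments: {"type":"object","properties":{"commands":{"type":"array"},"jaw":{"type":"number"}},"required":["commands"]}

```bash
mkdir -p pics; ls; cat > h.py <<'E'
import numpy as np, cv2
from bench import arm
from scipy.spatial.transform import Rotation as R
def save(n,im): cv2.imwrite('pics/'+n,cv2.cvtColor(im,cv2.COLOR_RGB2BGR))
def w(ci,p): return (np.array(ci["world_from_camera"])@np.r_[p,1])[:3]
def und(ci,uv):
    K=np.array(ci["camera_matrix"]); x=np.array([(uv[0]-K[0,2])/K[0,0],(uv[1]-K[1,2])/K[1,1]]); y=x.copy()
    for _ in range(20): y=x/(1+ci["k1"]*(y@y))
    return y
def ray(ci,uv,z):
    T=np.array(ci["world_from_camera"]); y=und(ci,uv); d=T[:3,:3]@np.r_[y,1]; o=T[:3,3]
    return o+d*(z-o[2])/d[2]
def proj(ci,P):
    T=np.linalg.inv(np.array(ci["world_from_camera"])); p=T[:3,:3]@np.array(P,float)+T[:3,3]
    s=p[:2]/p[2]; s=s*(1+ci["k1"]*(s@s)); K=np.array(ci["camera_matrix"])
    return np.array([K[0,0]*s[0]+K[0,2],K[1,1]*s[1]+K[1,2]])
E
python3 - <<'E'
from h import *
print(arm.read_state())
for c in ["scene","side","wrist"]:
    ci=arm.camera_info(c); im=arm.get_image(c); save(c+'0.png',im)
    print(c,np.round(ci["world_from_camera"],3).tolist(),ci["camera_matrix"],ci["k1"])
    for t in ["cover","cover_grip","frame_seat","frame_lip"]:
        print(t,[(round(d["confidence"],2),np.round(w(ci,d["centre"]),0).tolist(),np.round(proj(ci,w(ci,d["centre"]))).tolist()) for d in arm.place_of(c,t)])
E
```

```text
pics
{'clock': 0.0, 'joints': array([ 1.46061025e+00,  3.85608110e-01,  6.60958826e-03, -5.28121972e-04,
       -1.19398303e+00, -2.58581456e-01]), 'joint_vel': array([ 0.00068956, -0.00094078,  0.0012862 ,  0.00126768,  0.00043554,
        0.00180237]), 'joint_efforts': array([ 8.72661549e-04, -3.92292166e+01,  1.88399827e+01,  4.18606728e+00,
       -4.69198159e-03,  2.55731990e-06]), 'position': array([225.06569584, 582.44033589, 230.1797809 ]), 'ee_rot': array([ 9.83030934e-01, -1.83436445e-01, -1.63758280e-04,  1.10780197e-03]), 'contact_force': array([ 1.52451423, -0.14204671, -0.96441904]), 'wrist_torque': array([ 0.06366217, -0.03182379,  0.05657913]), 'gripper_width': 85.45268253508647}
scene [[0.689, 0.505, -0.52, 1279.825], [0.724, -0.471, 0.503, -765.37], [0.009, -0.723, -0.69, 979.413], [0.0, 0.0, 0.0, 1.0]] [[458.88572234   0.         278.97632249]
 [  0.         458.88572234 212.03335899]
 [  0.           0.           1.        ]] -0.01866769123369809
cover [(0.9, [614.0, 320.0, -0.0], [372.0, 171.0]), (0.84, [481.0, 147.0, -3.0], [309.0, 176.0]), (0.78, [382.0, 336.0,
[... 515 characters left out ...]
93679566686
cover [(0.86, [390.0, 331.0, -1.0], [218.0, 177.0]), (0.8, [618.0, 325.0, 3.0], [274.0, 171.0]), (0.78, [488.0, 148.0, 5.0], [247.0, 194.0])]
cover_grip [(0.84, [613.0, 303.0, 44.0], [273.0, 165.0]), (0.82, [504.0, 149.0, 37.0], [250.0, 186.0])]
frame_seat [(0.92, [552.0, -153.0, 14.0], [277.0, 236.0])]
frame_lip [(0.59, [493.0, -154.0, 27.0], [257.0, 235.0])]
wrist [[-0.36, -0.882, -0.305, 304.089], [-0.933, 0.34, 0.118, 553.302], [-0.0, 0.326, -0.945, 374.834], [0.0, 0.0, 0.0, 1.0]] [[354.43221077   0.         277.66081038]
 [  0.         354.43221077 202.6318742 ]
 [  0.           0.           1.        ]] -0.028973183817943147
cover []
cover_grip []
frame_seat []
frame_lip []
```

```bash
python3 - <<'E'
import cv2
for n in ['scene','side']:
    im=cv2.imread(f'pics/{n}0.png'); cv2.imwrite(f'pics/{n}0c.png',cv2.resize(im[110:280,180:430],None,fx=3,fy=3,interpolation=cv2.INTER_CUBIC))
E
```

```text
(no output)
```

View pics/scene0.png

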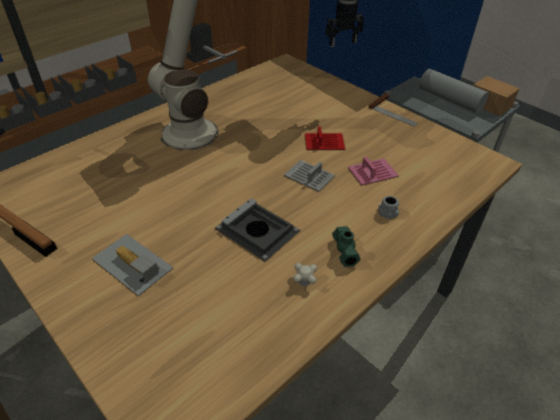

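View pics/scene0c.png

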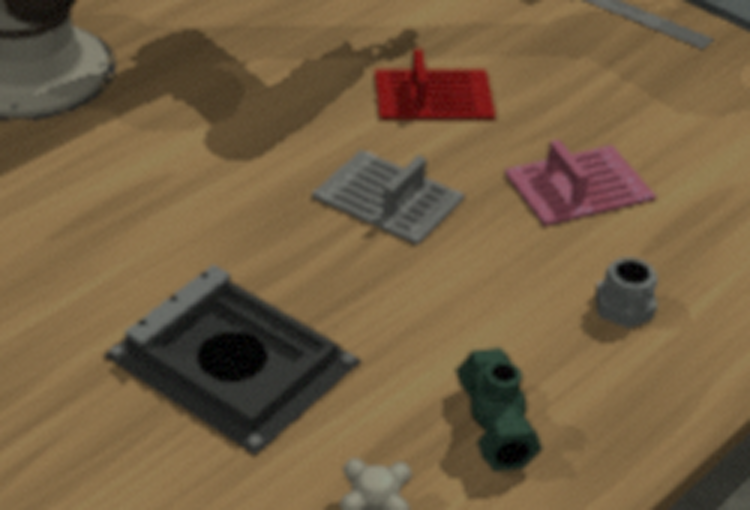

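View pics/side0c.png

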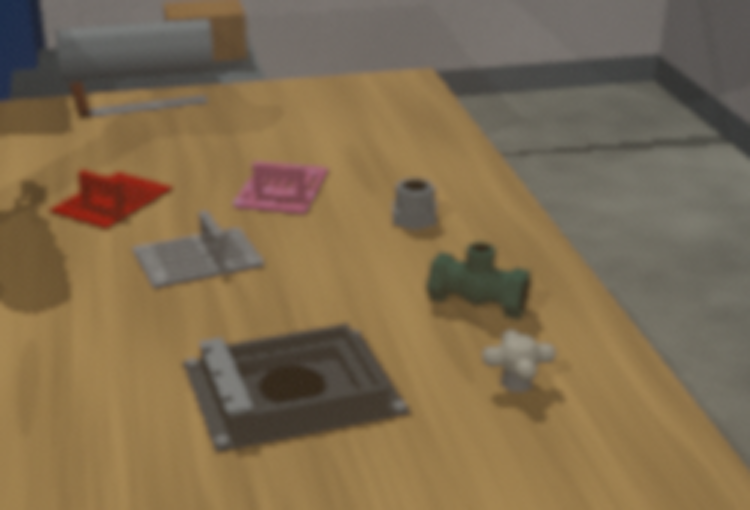

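View pics/wrist0.png

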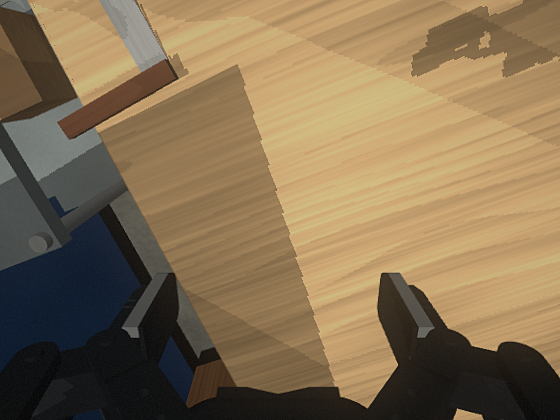

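The candidates are the grey cover at scene (309,176), the red look-alike at (325,141) and the pink one at (372,171). The grey slotted one fits the description. Its handle sits toward the lower right, at (314,170). The frame is at (257,226), with its lip on the upper left. I'll move above the grey cover for a close look.

```bash
cat >> h.py <<'E'
def toolyaw(s=None):
    s=s or arm.read_state(); M=R.from_quat(s["ee_rot"]).as_matrix(); return np.degrees(np.arctan2(M[1,0],M[0,0]))
def plan(tgt,yaw,n):
    """rows from now to tgt(world TCP), tool-x yaw deg, over n rows; nominal"""
    s=arm.read_state(); p=s["position"]; M=R.from_quat(s["ee_rot"]).as_matrix(); y0=toolyaw(s)
    d=np.array(tgt)-p; dy=(yaw-y0+180)%360-180
    print("pos",np.round(p,1),"yaw",round(y0,1),"tilt",np.round(M[:2,2],4),"d",np.round(d,1),"dyaw",round(dy,2),"F",np.round(s["contact_force"],1),"w",round(s["gripper_width"],1),"t",round(s["clock"],2))
    rr=-dy/n
    for i in range(n):
        Mi=M@R.from_euler('z',rr*i,degrees=True).as_matrix()
        t=Mi.T@(d/n)/1000
        print("%.4f,%.4f,%.4f,%.2f,"%(*t,rr))
E
python3 - <<'E'
from h import *
print(arm.grasp_offset)
plan([495,147,230],0,12)
E
```

```text
18.700000000000003
pos [225.3 583.  231.3] yaw -21.1 tilt [0. 0.] d [ 269.7 -436.    -1.3] dyaw 21.13 F [ 0.4 -0.5  0.1] w 85.7 t 0.75
0.0341,0.0258,0.0001,-1.76,
0.0333,0.0268,0.0001,-1.76,
0.0324,0.0278,0.0001,-1.76,
0.0315,0.0288,0.0001,-1.76,
0.0306,0.0298,0.0001,-1.76,
0.0297,0.0307,0.0001,-1.76,
0.0288,0.0316,0.0001,-1.76,
0.0278,0.0325,0.0001,-1.76,
0.0268,0.0333,0.0001,-1.76,
0.0257,0.0341,0.0001,-1.76,
0.0247,0.0349,0.0001,-1.76,
0.0236,0.0356,0.0001,-1.76,
```

arm_command:
  commands: [0.034,0.026,0,-2,0.033,0.027,0,-2,0.032,0.028,0,-2,0.031,0.029,0,-2,0.03,0.03,0,-2]
  jaw: 1

```text
clock: 1.25
position: [338.6, 401.0, 230.2]
ee_rot: [0.996, -0.089, 0.0, -0.001]
contact_force: [1.4, 0.7, -0.5]
gripper_width: 85.6
```

arm_command:
  commands: [0.03,0.031,0,-2,0.029,0.032,0,-2,0.028,0.033,0,-2,0.027,0.034,0,-2,0.026,0.035,0,-2]

```text
clock: 1.75
position: [464.2, 214.4, 231.9]
ee_rot: [1.0, 0.003, 0.002, -0.002]
contact_force: [0.6, 1.2, -0.4]
gripper_width: 85.4
```

```bash
python3 - <<'E'
from h import *
plan([495,147,230],0,4)
E
```

```text
pos [464.2 214.4 231.9] yaw 0.3 tilt [0.0039 0.0042] d [ 30.8 -67.4  -1.9] dyaw -0.35 F [ 0.6  1.2 -0.4] w 85.4 t 1.75
0.0076,0.0169,0.0004,0.09,
0.0076,0.0169,0.0004,0.09,
0.0076,0.0169,0.0004,0.09,
0.0077,0.0169,0.0004,0.09,
```

arm_command:
  commands: [0.01,0.022,0,0,0.01,0.022,0,0,0.01,0.022,0,0,0,0,0,0,0,0,0,0]

```text
clock: 2.25
position: [497.9, 141.0, 232.5]
ee_rot: [1.0, -0.001, 0.003, -0.002]
contact_force: [-0.1, -0.1, 0.6]
gripper_width: 85.5
```

```bash
python3 - <<'E'
from h import *
plan([495,147,230],0,4)
c="wrist"
ci=arm.camera_info(c); im=arm.get_image(c); save('wrist1.png',im)
for t in ["cover","cover_grip","cover_tongue","cover_heel"]:
    print(t,[(round(d["confidence"],2),np.round(w(ci,d["centre"]),1).tolist(),np.round(proj(ci,w(ci,d["centre"]))).tolist()) for d in arm.place_of(c,t)])
E
```

```text
pos [497.9 141.  232.5] yaw -0.1 tilt [0.0057 0.0047] d [-2.9  6.  -2.5] dyaw 0.11 F [-0.1 -0.1  0.6] w 85.5 t 2.25
-0.0007,-0.0015,0.0006,-0.03,
-0.0007,-0.0015,0.0006,-0.03,
-0.0007,-0.0015,0.0006,-0.03,
-0.0007,-0.0015,0.0006,-0.03,
cover [(0.79, [383.2, 335.2, 5.5], [115.0, 261.0]), (0.68, [618.5, 323.4, 4.1], [93.0, 45.0]), (0.65, [483.0, 146.3, 2.7], [275.0, 178.0])]
cover_grip [(0.87, [370.1, 316.7, 38.1], [121.0, 285.0]), (0.86, [504.8, 148.2, 37.8], [272.0, 166.0]), (0.65, [607.1, 305.9, 41.0], [94.0, 54.0])]
cover_tongue [(0.86, [415.6, 133.2, 5.0], [286.0, 236.0]), (0.72, [644.0, 388.2, 0.7], [26.0, 18.0]), (0.59, [433.3, 382.6, 0.3], [70.0, 220.0])]
cover_heel [(0.66, [556.5, 161.1, -0.0], [260.0, 108.0]), (0.66, [587.4, 259.8, 1.7], [161.0, 77.0])]
```

View pics/wrist1.png

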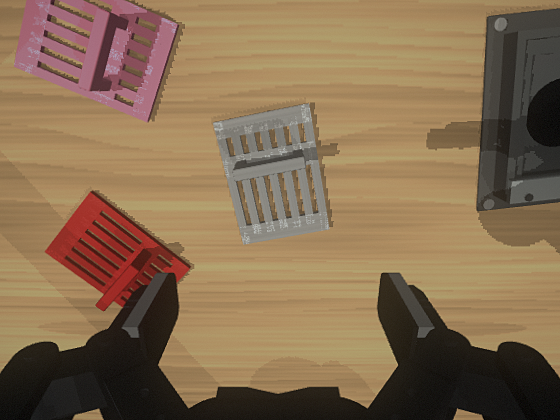

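The grey cover fills px (213–331, 102–244), with its handle near its far end. The red and pink covers lie to the left. I'll measure the cover's corners and edges, then go and view the frame.

```bash
python3 - <<'E'
from h import *
ci=arm.camera_info("wrist"); 
rs=arm.regions_of("wrist","cover")
for r in rs:
    m=r["mask"].astype(np.uint8); ys,xs=np.nonzero(m); print(r["confidence"],m.sum(),xs.mean(),ys.mean())
    if not(200<xs.mean()<340): continue
    c=max(cv2.findContours(m,0,cv2.CHAIN_APPROX_NONE)[0],key=cv2.contourArea)[:,0]
    W=np.array([ray(ci,p,6)[:2] for p in c],np.float32)
    (cx,cy),(a,b),ang=cv2.minAreaRect(W); print("rect",cx,cy,a,b,ang)
for p in [(213,122),(312,102),(331,227),(243,244)]: print(np.round(ray(ci,p,6),1))
for p in [(232,170),(304,155)]: print('bar',np.round(ray(ci,p,46),1))
im=cv2.imread('pics/wrist1.png'); cv2.imwrite('pics/wrist1c.png',cv2.resize(im[85:260,190:350],None,fx=3.4,fy=3.4,interpolation=cv2.INTER_CUBIC))
E
```

```text
0.92 8214 111.28524470416362 251.13878743608473
0.77 11599 98.73601172514871 51.1555306491939
0.34 9486 272.46479021716215 171.93896268184693
rect 483.8673400878906 148.46768188476562 140.89073181152344 100.2537841796875 11.123208045959473
[542.9 210.4   6. ]
[562.9 109.3   6. ]
[426.7  83.5   6. ]
[405.2 183.6   6. ]
bar [502.  187.3  46. ]
bar [516.6 118.9  46. ]
```

View pics/wrist1c.png

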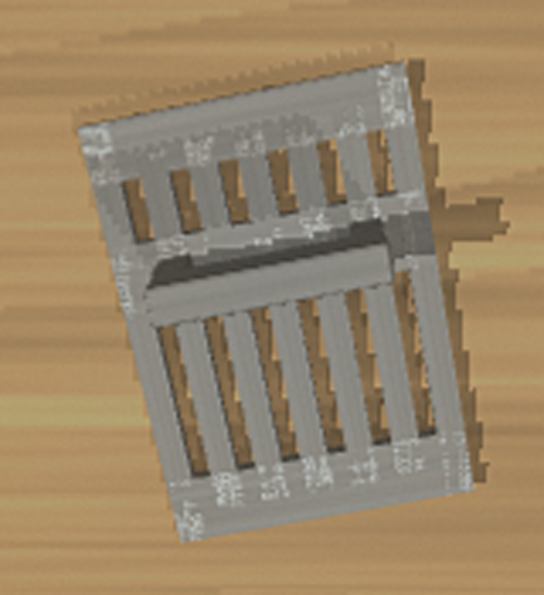

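arm_command:
  commands: [0.002,0.045,0,0,0.002,0.045,0,0,0.002,0.045,0,0,0,0.04,0,0,0,0,0,0]

```text
clock: 3.05
position: [505.0, -33.7, 231.9]
ee_rot: [1.0, 0.006, 0.004, -0.002]
contact_force: [0.1, 0.1, 0.2]
gripper_width: 85.5
```

```bash
python3 - <<'E'
from h import *
plan([495,147,230],0,1)
c="wrist"
ci=arm.camera_info(c); im=arm.get_image(c); save('wrist2.png',im)
for t in ["frame_seat","frame_lip","cover","cover_tongue","cover_heel"]:
    print(t,[(round(d["confidence"],2),np.round(w(ci,d["centre"]),1).tolist(),np.round(proj(ci,w(ci,d["centre"]))).tolist()) for d in arm.place_of(c,t)])
E
```

```text
pos [505.  -33.7 231.9] yaw 0.7 tilt [0.0073 0.005 ] d [-10.  180.7  -1.9] dyaw -0.69 F [0.1 0.1 0.2] w 85.5 t 3.05
-0.0079,-0.1808,0.0027,0.69,
frame_seat [(0.82, [555.5, -149.4, 18.3], [397.0, 120.0])]
frame_lip [(0.64, [494.3, -154.0, 31.4], [398.0, 184.0])]
cover [(0.65, [482.6, 147.7, 3.1], [114.0, 183.0])]
cover_tongue [(0.67, [411.1, 133.1, 2.9], [135.0, 243.0])]
cover_heel [(0.95, [557.6, 160.2, 3.8], [93.0, 113.0]), (0.93, [338.7, 280.1, 3.9], [25.0, 294.0])]
```

View pics/wrist2.png

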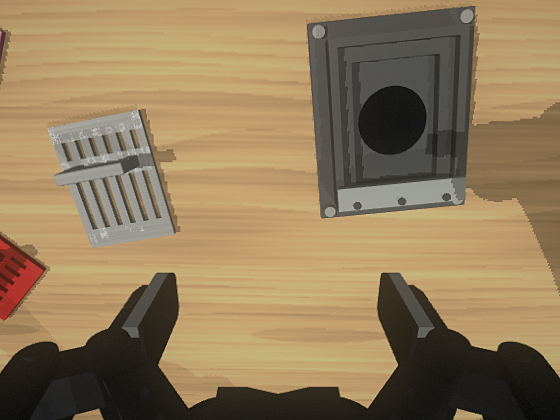

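```bash
python3 - <<'E'
import cv2
im=cv2.imread('pics/wrist2.png'); cv2.imwrite('pics/wrist2c.png',cv2.resize(im[0:225,295:495],None,fx=3.5,fy=2.6667*1.3125,interpolation=cv2.INTER_CUBIC)[:600] if 0 else cv2.resize(im[20:220,300:490],None,fx=3,fy=3,interpolation=cv2.INTER_CUBIC))
E
```

```text
(no output)
```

View pics/wrist2c.png

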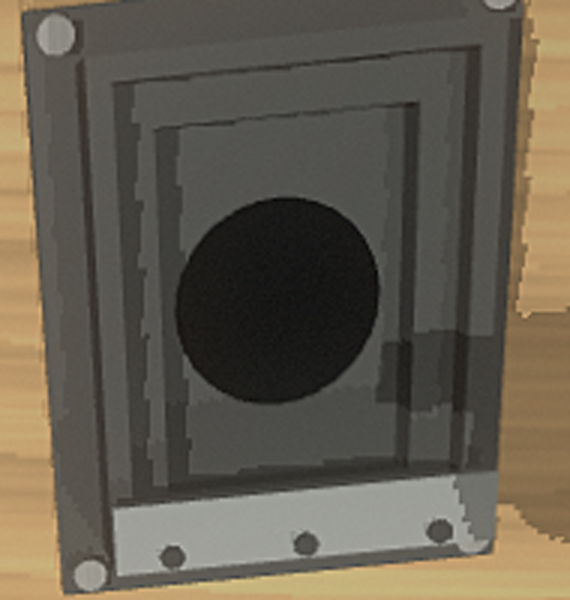

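```bash
python3 - <<'E'
from h import *
ci=arm.camera_info("wrist")
f=lambda x,y:(300+x/3,20+y/3)
a,b=ray(ci,f(113,507),35),ray(ci,f(497,472),35)
c,d=ray(ci,f(113,82),26),ray(ci,f(480,47),26)
print("lip",np.round(a,1),np.round(b,1),np.linalg.norm(a-b)); print("wall",np.round(c,1),np.round(d,1),np.linalg.norm(c-d))
for u,v in((a,b),(c,d)):
    q=u-v; print("yaw",np.degrees(np.arctan2(-q[0],q[1])))
ym=np.radians(5); 
# reproject model for candidates
def fr(cx,cy,yaw,p):
    t=np.radians(yaw); return [cx+p[0]*np.cos(t)-p[1]*np.sin(t),cy+p[0]*np.sin(t)+p[1]*np.cos(t),p[2]]
from scipy.optimize import least_squares
obs=[((-58,64,35),f(113,507)),((-58,-64,35),f(497,472)),((74,56,26),f(113,82)),((74,-56,26),f(480,47)),((60,42,16),f(155,128)),((60,-42,16),f(420,102))]
g=lambda v:np.concatenate([proj(ci,fr(*v,p))-np.array(o) for p,o in obs])
r=least_squares(g,[553,-150,5]); print(r.x,np.round(r.fun.reshape(-1,2),1))
E
```

```text
lip [489.8 -88.3  35. ] [ 504.7 -215.3   35. ] 127.8685312257669
wall [621.8 -80.4  26. ] [ 634.6 -191.1   26. ] 111.44733042714532
yaw 6.660863628586221
yaw 6.605010198886505
[ 554.826188   -144.75638978    6.79804182] [[-0.3  0.2]
 [-0.1 -0.1]
 [-0.   0.2]
 [ 0.6 -0.3]
 [-0.2  0.1]
 [ 0.   0.1]]
```

```bash
python3 - <<'E'
from h import *
plan([503.5,152.3,100],11.1,4)
E
```

```text
pos [505.6 -29.7 231.9] yaw 1.0 tilt [0.0079 0.0056] d [  -2.1  182.  -131.9] dyaw 10.07 F [1.1 0.1 0.2] w 85.7 t 3.35
0.0000,-0.0453,0.0332,-2.52,
0.0020,-0.0453,0.0332,-2.52,
0.0040,-0.0451,0.0332,-2.52,
0.0060,-0.0449,0.0332,-2.52,
```

arm_command:
  commands: [0.001,-0.037,0.026,-2,0.002,-0.037,0.026,-2,0.004,-0.037,0.026,-2,0.005,-0.036,0.026,-2,0.006,-0.036,0.026,-2]

```text
clock: 3.85
position: [512.0, 164.6, 105.0]
ee_rot: [0.995, 0.101, 0.012, -0.004]
contact_force: [0.8, -0.5, 0.2]
gripper_width: 85.4
```

```bash
python3 - <<'E'
from h import *
plan([503.5,152.3,60],11.1,3)
E
```

```text
pos [512.  164.6 105. ] yaw 11.6 tilt [0.0225 0.0097] d [ -8.5 -12.3 -45. ] dyaw -0.46 F [ 0.8 -0.5  0.2] w 85.4 t 3.85
-0.0040,0.0035,0.0149,0.15,
-0.0040,0.0035,0.0149,0.15,
-0.0040,0.0036,0.0149,0.15,
```

arm_command:
  commands: [-0.004,0.003,0.015,0,-0.004,0.003,0.015,0,-0.004,0.003,0.012,0,0,0,0,0,0,0,0,0]

```text
clock: 4.35
position: [500.1, 164.5, 57.2]
ee_rot: [0.994, 0.11, 0.009, -0.002]
contact_force: [0.4, -0.2, -0.4]
gripper_width: 85.6
```

```bash
python3 - <<'E'
from h import *
plan([503.5,152.3,14],11.1,4)
c="wrist"
ci=arm.camera_info(c); im=arm.get_image(c); save('wrist3.png',im)
for t in ["cover_grip"]:
    print(t,[(round(d["confidence"],2),np.round(w(ci,d["centre"]),1).tolist(),np.round(proj(ci,w(ci,d["centre"]))).tolist()) for d in arm.place_of(c,t)])
print([proj(ci,p).round() for p in [[503.5,152.3,46],]])
E
```

```text
pos [500.1 164.5  57.2] yaw 12.7 tilt [0.0178 0.0067] d [  3.4 -12.2 -43.2] dyaw -1.59 F [ 0.4 -0.2 -0.4] w 85.6 t 4.35
-0.0000,0.0032,0.0108,0.40,
-0.0000,0.0032,0.0108,0.40,
-0.0000,0.0032,0.0108,0.40,
0.0000,0.0032,0.0108,0.40,
cover_grip [(0.73, [501.4, 148.9, 37.6], [309.0, 259.0])]
[array([305., 262.])]
```

View pics/wrist3.png

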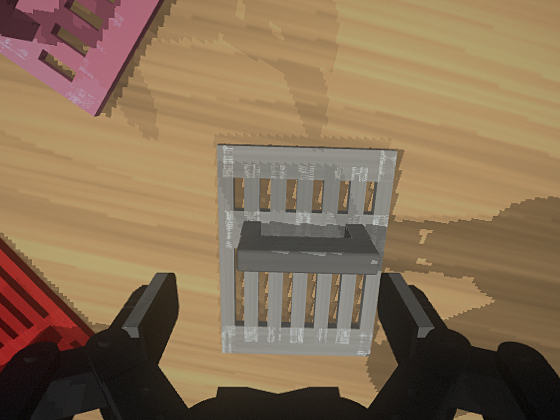

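arm_command:
  commands: [0,0.006,0.004,1,0,0.005,0.004,0.5,0,0.002,0.005,0,0,0,0,0,0,0,0,0]

```text
clock: 4.95
position: [505.1, 150.8, 45.5]
ee_rot: [0.995, 0.095, 0.012, -0.004]
contact_force: [-0.4, -0.1, -0.0]
gripper_width: 85.3
```

```bash
python3 - <<'E'
from h import *
plan([503.5,152.3,14],11.1,3)
c="wrist"
ci=arm.camera_info(c); im=arm.get_image(c); save('wrist4.png',im)
E
```

```text
pos [505.1 150.8  45.5] yaw 10.9 tilt [0.0224 0.0097] d [ -1.6   1.5 -31.5] dyaw 0.16 F [-0.4 -0.1 -0. ] w 85.3 t 4.95
-0.0007,-0.0005,0.0105,-0.05,
-0.0007,-0.0005,0.0105,-0.05,
-0.0007,-0.0005,0.0105,-0.05,
```

View pics/wrist4.png

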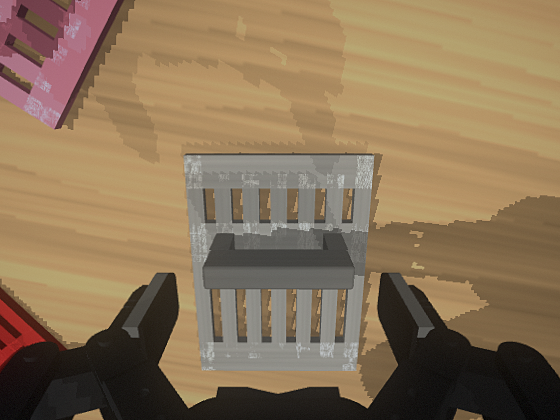

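The bar (px 204–354) is centred between the pads (178–380), so I can descend.

arm_command:
  commands: [-0.001,0,0.01,0,-0.001,0,0.01,0,0,0,0.01,0,0,0,0,0,0,0,0,0]

```text
clock: 5.5
position: [503.2, 150.7, 12.1]
ee_rot: [0.995, 0.096, 0.011, -0.003]
contact_force: [-0.0, 0.6, 0.8]
gripper_width: 85.5
```

```bash
python3 - <<'E'
from h import *
plan([503.5,152.3,14],11.1,1)
c="wrist"
ci=arm.camera_info(c); im=arm.get_image(c); save('wrist5.png',im)
im=arm.get_image("side"); save('side5.png',cv2.resize(im[130:230,180:320],None,fx=5,fy=5))
E
```

```text
pos [503.2 150.7  12.1] yaw 11.0 tilt [0.0211 0.009 ] d [0.3 1.6 1.9] dyaw 0.14 F [-0.   0.6  0.8] w 85.5 t 5.5
0.0006,-0.0015,-0.0019,-0.14,
```

View pics/wrist5.png

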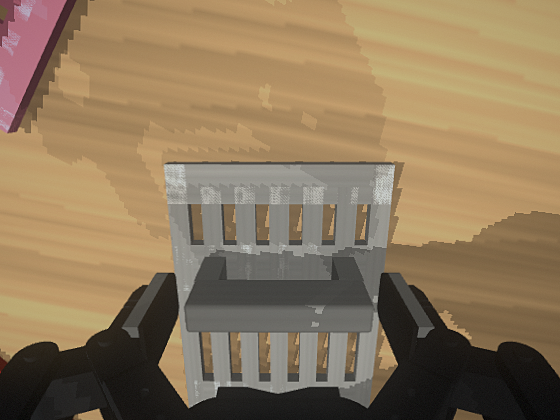

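View pics/side5.png

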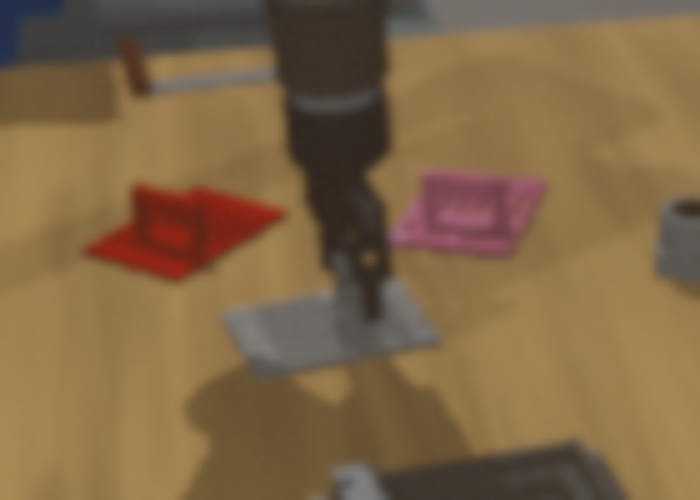

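arm_command:
  commands: [0,0,0,0,0,0,0,0,0,0,0,0,0,0,0,0,0,0,0,0]
  jaw: 0.5

```text
clock: 6.1
position: [503.7, 151.0, 13.2]
ee_rot: [0.995, 0.096, 0.012, -0.004]
contact_force: [1.2, -0.1, -1.4]
gripper_width: 69.1
```

arm_command:
  commands: [0,0,-0.008,0,0,0,-0.008,0,0,0,-0.008,0,0,0,-0.005,0,0,0,0,0]

```text
clock: 6.6
position: [501.2, 149.9, 43.4]
ee_rot: [0.995, 0.095, 0.01, -0.004]
contact_force: [0.7, -0.3, -5.5]
gripper_width: 68.6
```

```bash
python3 - <<'E'
from h import *
plan([503.5,152.3,14],11.1,1)
c="wrist"
ci=arm.camera_info(c); im=arm.get_image(c); save('wrist6.png',im)
im=arm.get_image("side"); save('side6.png',cv2.resize(im[130:230,180:320],None,fx=5,fy=5))
E
```

```text
pos [501.2 149.9  43.4] yaw 10.9 tilt [0.0194 0.0092] d [  2.3   2.4 -29.4] dyaw 0.23 F [ 0.7 -0.3 -5.5] w 68.6 t 6.6
0.0022,-0.0018,0.0295,-0.23,
```

View pics/wrist6.png

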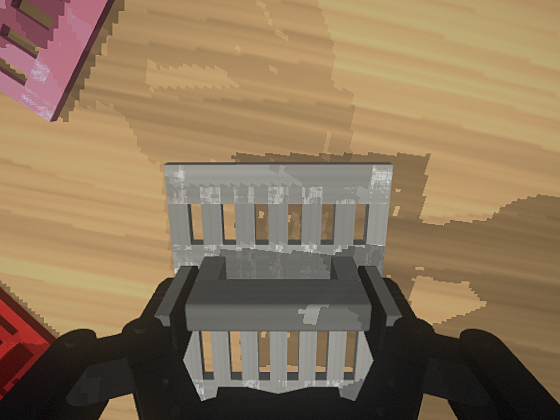

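View pics/side6.png

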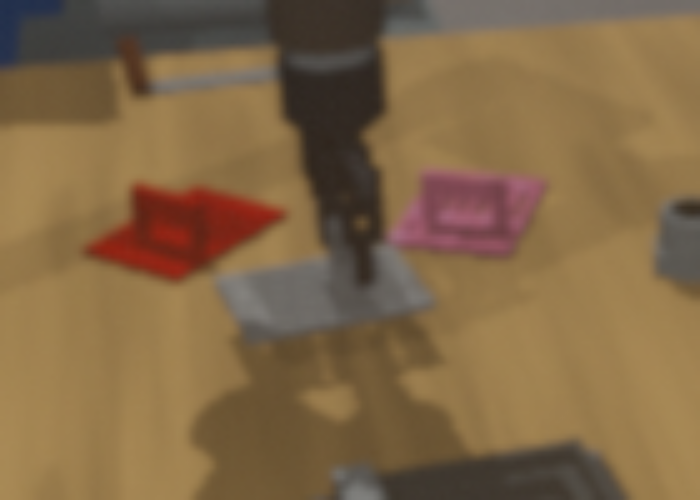

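```bash
cat >> h.py <<'E'
FC=np.array([554.8,-144.8]); FY=6.7
def fw(x,y=0):
    t=np.radians(FY); return FC+[x*np.cos(t)-y*np.sin(t),x*np.sin(t)+y*np.cos(t)]
def wf(p):
    t=np.radians(-FY); d=np.array(p[:2])-FC; return np.array([d[0]*np.cos(t)-d[1]*np.sin(t),d[0]*np.sin(t)+d[1]*np.cos(t)])
E
python3 - <<'E'
from h import *
plan([*fw(-120),80],6.7,8)
E
```

```text
pos [500.8 149.6  42.7] yaw 10.9 tilt [0.0183 0.0085] d [ -65.2 -308.4   37.3] dyaw -4.16 F [ 0.5 -0.2 -4.7] w 68.8 t 6.7
-0.0152,0.0363,-0.0051,0.52,
-0.0148,0.0364,-0.0051,0.52,
-0.0145,0.0366,-0.0051,0.52,
-0.0142,0.0367,-0.0051,0.52,
-0.0138,0.0368,-0.0051,0.52,
-0.0135,0.0370,-0.0051,0.52,
-0.0132,0.0371,-0.0051,0.52,
-0.0128,0.0372,-0.0051,0.52,
```

arm_command:
  commands: [-0.01,0.02,-0.01,0.5,-0.015,0.033,-0.008,0.5,-0.015,0.036,-0.006,0.5,-0.014,0.037,-0.005,0.5,-0.014,0.037,-0.005,0.5]

```text
clock: 7.2
position: [461.3, -23.6, 73.9]
ee_rot: [0.997, 0.077, 0.01, -0.004]
contact_force: [0.8, 0.1, -5.2]
gripper_width: 68.7
```

arm_command:
  commands: [-0.013,0.037,-0.003,0.5,-0.013,0.037,-0.003,0.5,-0.012,0.03,0,0.5,0,0,0,0,0,0,0,0]

```text
clock: 7.7
position: [434.4, -139.9, 78.3]
ee_rot: [0.998, 0.06, 0.009, -0.004]
contact_force: [0.0, 0.4, -4.9]
gripper_width: 68.7
```

```bash
python3 - <<'E'
from h import *
plan([*fw(-120),80],6.7,4)
E
```

```text
pos [ 434.4 -139.9   78.3] yaw 6.9 tilt [0.0173 0.0091] d [  1.2 -18.9   1.7] dyaw -0.15 F [ 0.   0.4 -4.9] w 68.7 t 7.7
-0.0003,0.0047,-0.0005,0.04,
-0.0003,0.0047,-0.0005,0.04,
-0.0003,0.0047,-0.0005,0.04,
-0.0002,0.0047,-0.0005,0.04,
```

arm_command:
  commands: [0,0.006,0.004,0,0,0.006,0.005,0,0,0.006,0.005,0,0,0,0.005,0,0,0,0,0]

```text
clock: 8.2
position: [438.0, -156.6, 56.7]
ee_rot: [0.998, 0.062, 0.008, -0.004]
contact_force: [-0.6, -0.5, -5.7]
gripper_width: 68.6
```

```bash
python3 - <<'E'
from h import *
plan([*fw(-120),48],6.7,4)
c="wrist"
im=arm.get_image(c); save('wrist7.png',im)
im=arm.get_image("side"); save('side7.png',cv2.resize(im[170:270,180:320],None,fx=5,fy=5))
E
```

```text
pos [ 438.  -156.6   56.7] yaw 7.1 tilt [0.0162 0.0095] d [-2.4 -2.2 -8.7] dyaw -0.41 F [-0.6 -0.5 -5.7] w 68.6 t 8.2
-0.0007,0.0005,0.0022,0.10,
-0.0007,0.0005,0.0022,0.10,
-0.0007,0.0005,0.0022,0.10,
-0.0007,0.0005,0.0022,0.10,
```

View pics/wrist7.png

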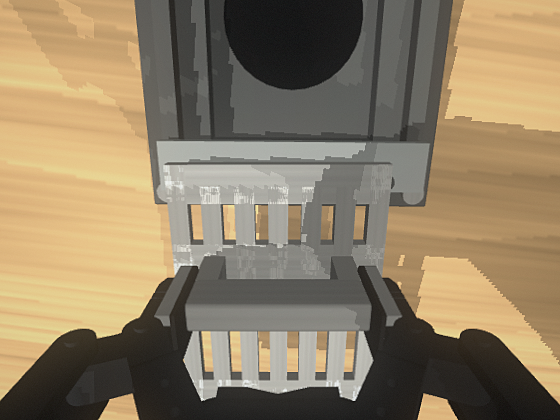

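View pics/side7.png

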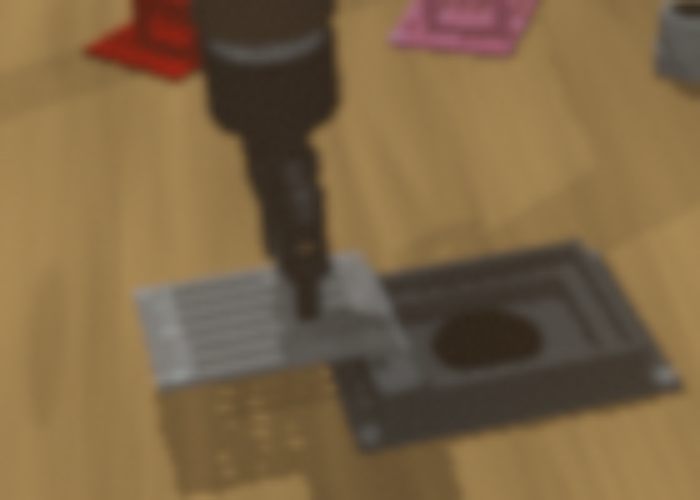

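arm_command:
  commands: [0,0,0.003,0,0,0,0.003,0,0,0,0.002,0,0,0,0.002,0,0,0,0,0]

```text
clock: 8.8
position: [439.5, -156.2, 48.2]
ee_rot: [0.998, 0.063, 0.01, -0.004]
contact_force: [-0.5, 0.4, -2.0]
gripper_width: 68.6
```

arm_command:
  commands: [0,0,0.002,0,0,0,0.002,0,0,0,0.002,0,0,0,0.002,0,0,0,0,0]

```text
clock: 9.3
position: [439.8, -156.3, 48.5]
ee_rot: [0.998, 0.064, 0.012, -0.003]
contact_force: [0.2, 0.0, -5.3]
gripper_width: 69.0
```

```bash
python3 - <<'E'
from h import *
plan([*fw(-120),40],6.7,4)
c="wrist"
im=arm.get_image("side"); save('side8.png',cv2.resize(im[170:270,180:320],None,fx=5,fy=5))
im=arm.get_image("wrist"); save('wrist8.png',im)
E
```

```text
pos [ 439.8 -156.3   48.5] yaw 7.4 tilt [0.0237 0.0076] d [-4.2 -2.5 -8.5] dyaw -0.65 F [ 0.2  0.  -5.3] w 69.0 t 9.3
-0.0012,0.0005,0.0021,0.16,
-0.0012,0.0005,0.0021,0.16,
-0.0012,0.0005,0.0021,0.16,
-0.0012,0.0005,0.0021,0.16,
```

View pics/side8.png

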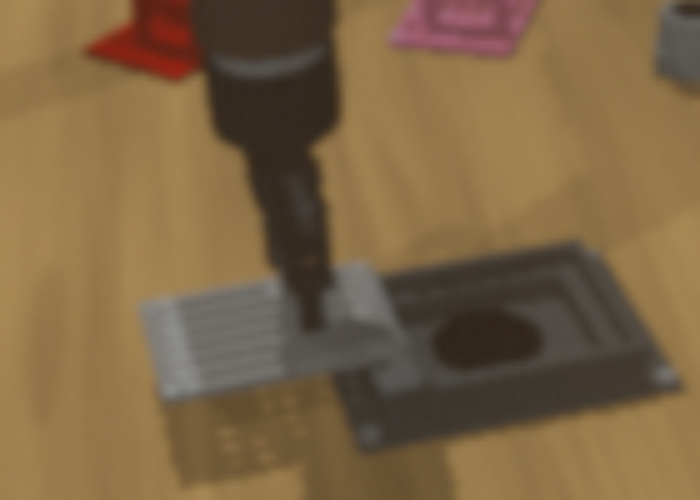

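View pics/wrist8.png

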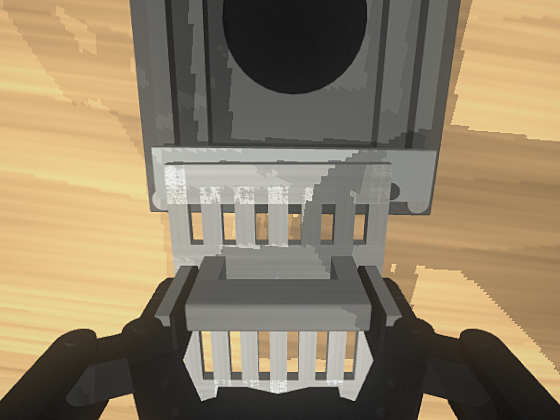

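arm_command:
  commands: [0,0,0.004,0,0,0,0.005,0,0,0,0.005,0,0,0,0.005,0,0,0,0.005,0]

```text
clock: 9.9
position: [431.6, -157.5, 34.7]
ee_rot: [0.998, 0.065, 0.002, -0.002]
contact_force: [-19.0, 14.5, 71.1]
gripper_width: 68.8
```

```bash
python3 - <<'E'
from h import *
plan([*fw(-120),40],6.7,4); print(arm.read_state()["wrist_torque"])
im=arm.get_image("side"); save('side9.png',cv2.resize(im[170:270,180:320],None,fx=5,fy=5))
E
```

```text
pos [ 431.6 -157.5   34.7] yaw 7.5 tilt [0.0045 0.0046] d [ 4.1 -1.3  5.3] dyaw -0.8 F [-19.   14.5  71.1] w 68.8 t 9.9
0.0010,0.0004,-0.0013,0.20,
0.0010,0.0004,-0.0013,0.20,
0.0010,0.0004,-0.0013,0.20,
0.0010,0.0004,-0.0013,0.20,
[ 4.3911944   4.85421251 -0.44102282]
```

View pics/side9.png

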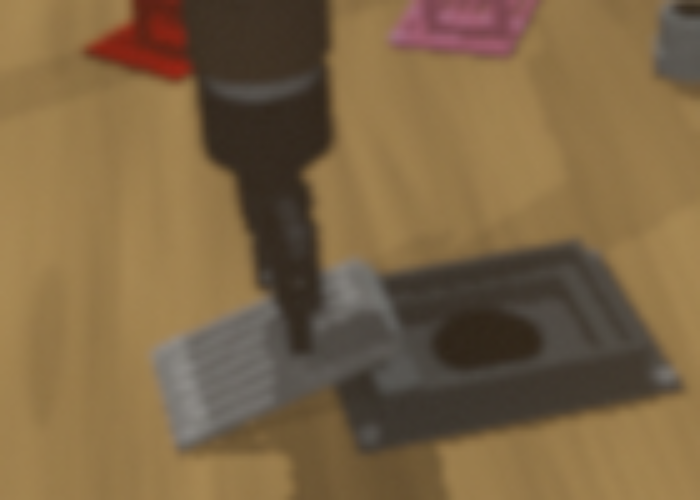

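arm_command:
  commands: [0,0,-0.006,0,0,0,-0.008,0,0,0,-0.01,0,0,0,-0.01,0,0,0,-0.01,0]

```text
clock: 10.45
position: [430.2, -157.5, 80.2]
ee_rot: [0.998, 0.065, 0.001, -0.003]
contact_force: [0.8, -0.5, -5.3]
gripper_width: 68.5
```

```bash
python3 - <<'E'
from h import *
plan([*fw(-120),90],6.7,4)
im=arm.get_image("side"); save('side10.png',cv2.resize(im[160:270,180:320],None,fx=5,fy=5))
im=arm.get_image("wrist"); save('wrist10.png',im); ci=arm.camera_info("wrist")
for t in ["cover","cover_grip","cover_tongue","cover_heel"]:
    print(t,[(round(d["confidence"],2),np.round(w(ci,d["centre"]),1).tolist(),np.round(proj(ci,w(ci,d["centre"]))).tolist()) for d in arm.place_of("wrist",t)])
E
```

```text
pos [ 430.2 -157.5   80.2] yaw 7.5 tilt [0.0021 0.0052] d [ 5.4 -1.3  9.8] dyaw -0.76 F [ 0.8 -0.5 -5.3] w 68.5 t 10.45
0.0013,0.0005,-0.0024,0.19,
0.0013,0.0005,-0.0024,0.19,
0.0013,0.0005,-0.0024,0.19,
0.0013,0.0005,-0.0024,0.19,
cover [(0.98, [420.3, -157.2, 71.1], [275.0, 284.0])]
cover_grip [(0.58, [432.5, -158.9, 109.0], [283.0, 309.0]), (0.45, [494.3, -155.5, 31.4], [290.0, 125.0])]
cover_tongue [(0.69, [354.2, -170.4, 53.4], [283.0, 364.0])]
cover_heel [(0.62, [493.3, -146.6, 88.7], [272.0, 141.0])]
```

View pics/side10.png

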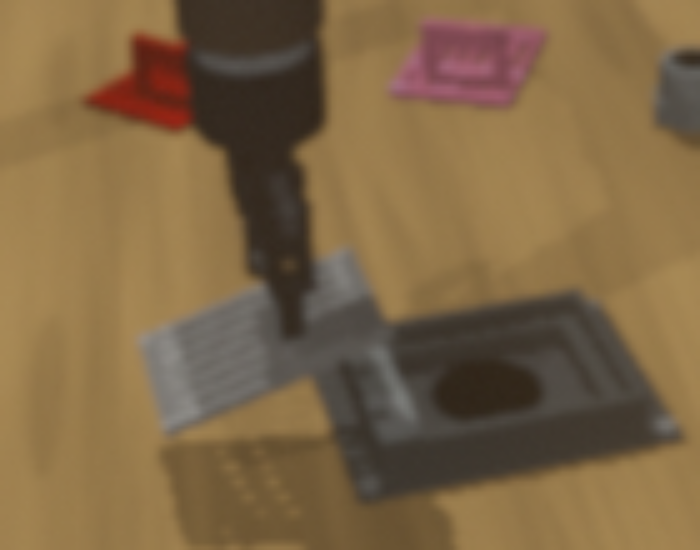

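View pics/wrist10.png

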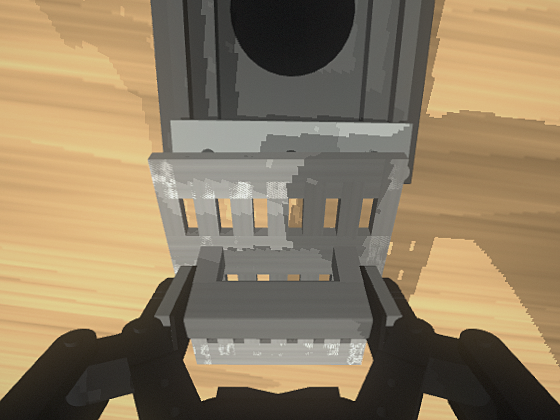

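```bash
python3 - <<'E'
import cv2
im=cv2.imread('pics/wrist10.png'); cv2.imwrite('pics/wrist10c.png',cv2.resize(im[140:380,140:420],None,fx=2.5,fy=2.5,interpolation=cv2.INTER_CUBIC))
E
```

```text
(no output)
```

View pics/wrist10c.png

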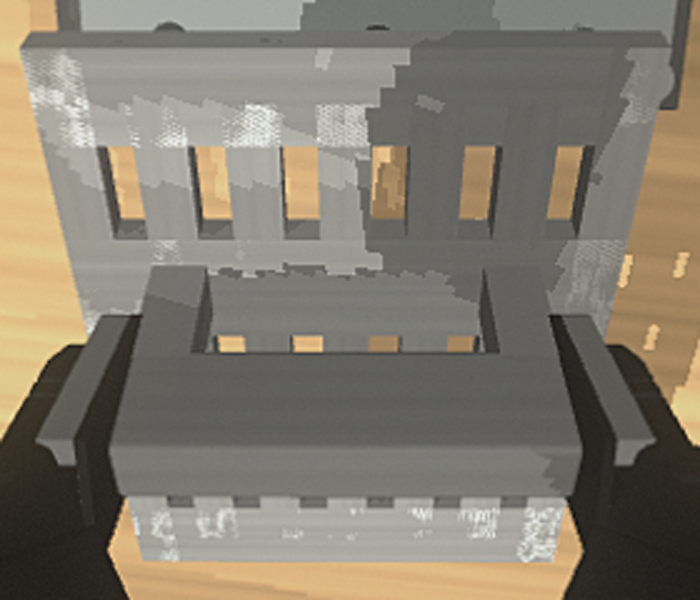

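```bash
cat >> h.py <<'E'
from scipy.optimize import least_squares
def fitcover(ci,obs,x0):
    # v: pivot(world of cover_grip) x,y,z, yaw deg, tilt deg (heel up), roll
    def pt(v,p):
        M=R.from_euler('ZYX',[v[3],-v[4],v[5]],degrees=True).as_matrix()
        return M@(np.array(p)-[20,0,36])+v[:3]
    r=least_squares(lambda v:np.concatenate([proj(ci,pt(v,p))-np.array(o) for p,o in obs]),x0)
    return r.x,r.fun.reshape(-1,2),lambda p:pt(r.x,p)
E
python3 - <<'E'
from h import *
ci=arm.camera_info("wrist"); s=arm.read_state()
f=lambda x,y:(140+x/2.5,140+y/2.5)
obs=[]
for p,l,r,y in [((70,50,6),22,670,47),((70,50,0),31,661,31),((-70,50,6),142,558,560),((26,35,26),140,553,352),((26,35,46),110,580,447),((14,35,46),122,575,495)]:
    obs+=[(p,f(l,y)),((p[0],-p[1],p[2]),f(r,y))]
x,fn,pt=fitcover(ci,obs,[*s["position"]+[0,0,23],7.5,14,0])
print(x,'\n',fn.round(1).tolist()); print(s["position"],toolyaw(s))
print("grip-TCP",x[:3]-s["position"]," tongue",pt([-70,0,0]),"heel",pt([70,0,0]))
E
```

```text
[ 4.29371318e+02 -1.57403013e+02  1.04195235e+02  7.85945606e+00
  1.56194977e+01 -1.96312582e-01] 
 [[0.5, 1.6], [-0.3, 0.7], [1.5, 1.0], [-1.1, 0.1], [1.5, -0.5], [-1.9, -0.1], [-2.6, -2.4], [2.8, -2.5], [-1.5, 0.0], [2.5, 0.2], [-1.2, 0.6], [-0.2, 0.8]]
[ 430.03024651 -157.4889221    79.53212701] 7.453949922812572
grip-TCP [-0.65892829  0.08590959 24.66310832]  tongue [ 353.12779765 -168.05220622   45.29260173] heel [ 486.69120886 -149.61507458   82.98726135]
```

The cover is held at about 15.6° with the tongue down. I'll move over the frame now.

```bash
python3 - <<'E'
from h import *
plan([*fw(26),92],6.3,5)
E
```

```text
pos [ 430.  -157.5   79.5] yaw 7.5 tilt [0.0022 0.0052] d [150.6  15.7  12.5] dyaw -1.15 F [ 0.6  0.  -5.1] w 68.9 t 10.75
0.0303,0.0008,-0.0024,0.23,
0.0303,0.0007,-0.0024,0.23,
0.0303,0.0005,-0.0024,0.23,
0.0303,0.0004,-0.0024,0.23,
0.0303,0.0003,-0.0024,0.23,
```

arm_command:
  commands: [0.008,0,-0.01,0.4,0.022,0.001,-0.005,0.4,0.03,0.001,-0.002,0.3,0.03,0,0,0,0.03,0,0,0]

```text
clock: 11.25
position: [545.0, -145.8, 92.4]
ee_rot: [0.999, 0.053, -0.006, -0.004]
contact_force: [0.3, -0.6, -5.3]
gripper_width: 68.4
```

```bash
python3 - <<'E'
from h import *
plan([*fw(26),90],6.3,3)
E
```

```text
pos [ 545.  -145.8   92.4] yaw 6.1 tilt [-0.012   0.0071] d [35.6  4.  -2.4] dyaw 0.19 F [ 0.3 -0.6 -5.3] w 68.4 t 11.25
0.0120,-0.0001,0.0007,-0.06,
0.0120,-0.0000,0.0007,-0.06,
0.0120,-0.0000,0.0007,-0.06,
```

arm_command:
  commands: [0.014,0,0,0,0.012,0,0,0,0.007,0,0,0,0,0,0,0,0,0,0,0]

```text
clock: 11.75
position: [580.6, -141.3, 86.3]
ee_rot: [0.999, 0.054, -0.009, -0.004]
contact_force: [-1.0, -1.0, -4.8]
gripper_width: 68.8
```

```bash
python3 - <<'E'
from h import *
plan([*fw(26),54],6.3,4)
print(wf(arm.read_state()["position"]))
im=arm.get_image("side"); save('side11.png',cv2.resize(im[150:270,200:340],None,fx=5,fy=5))
im=arm.get_image("wrist"); save('wrist11.png',im); ci=arm.camera_info("wrist")
for t in ["cover_tongue","cover_heel","frame_seat"]:
    print(t,[(round(d["confidence"],2),np.round(w(ci,d["centre"]),1).tolist(),wf(w(ci,d["centre"])).round(1)) for d in arm.place_of("wrist",t)])
E
```

```text
pos [ 580.6 -141.3   86.3] yaw 6.1 tilt [-0.0188  0.0074] d [  0.   -0.5 -32.3] dyaw 0.16 F [-1.  -1.  -4.8] w 68.8 t 11.75
0.0001,0.0002,0.0081,-0.04,
0.0001,0.0002,0.0081,-0.04,
0.0001,0.0002,0.0081,-0.04,
0.0001,0.0002,0.0081,-0.04,
[26.01748069  0.45729461]
cover_tongue [(0.94, [501.2, -153.3, 57.3], array([-54.2,  -2.2]))]
cover_heel [(0.82, [640.3, -134.9, 95.1], array([86. , -0.1]))]
frame_seat [(0.59, [570.9, -141.6, 73.0], array([16.3,  1.3]))]
```

View pics/side11.png

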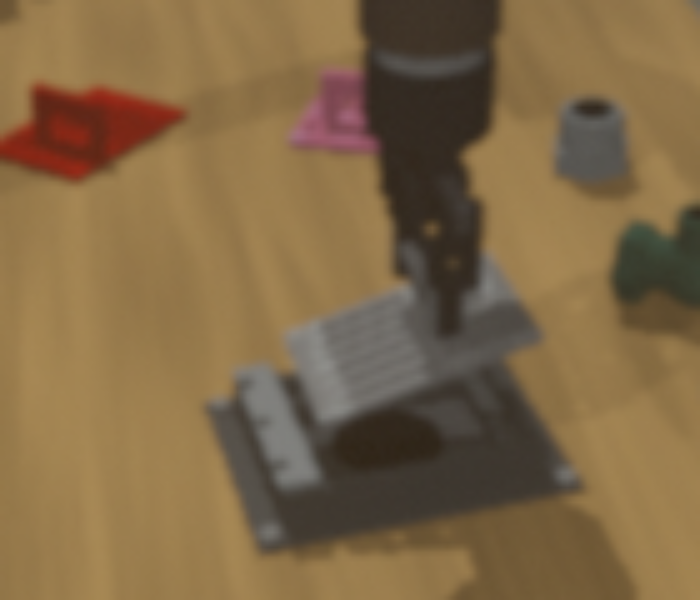

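View pics/wrist11.png

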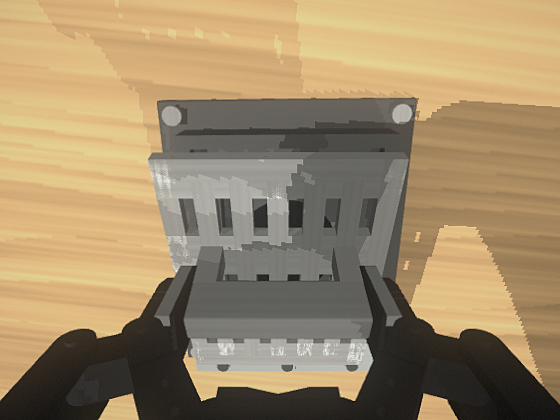

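arm_command:
  commands: [0.002,0,0.008,0,0.001,0,0.008,0,0,0,0.007,0,0,0,0.003,0,0,0,0,0]

```text
clock: 12.5
position: [583.1, -141.0, 59.1]
ee_rot: [0.999, 0.053, -0.008, -0.004]
contact_force: [0.8, 1.2, -5.0]
gripper_width: 68.6
```

```bash
python3 - <<'E'
from h import *
plan([*fw(28),52],6.3,3)
print(wf(arm.read_state()["position"]))
E
```

```text
pos [ 583.1 -141.    59.1] yaw 6.1 tilt [-0.0171  0.0074] d [-0.4 -0.6 -7.1] dyaw 0.18 F [ 0.8  1.2 -5. ] w 68.6 t 12.5
-0.0001,0.0002,0.0024,-0.06,
-0.0001,0.0002,0.0024,-0.06,
-0.0001,0.0002,0.0024,-0.06,
[28.5081302   0.51460207]
```

arm_command:
  commands: [0,0,0.003,0,0,0,0.003,0,0,0,0.001,0,0,0,0,0,0,0,0,0]

```text
clock: 13.0
position: [583.3, -141.0, 51.6]
ee_rot: [0.999, 0.053, -0.008, -0.004]
contact_force: [-0.1, 1.1, -4.9]
gripper_width: 68.6
```

```bash
python3 - <<'E'
from h import *
plan([*fw(18),51],6.3,3)
print(wf(arm.read_state()["position"]))
for c in ["side","scene"]:
    im=arm.get_image(c); ci=arm.camera_info(c)
    im=im[180:270,210:340] if c=="side" else im[160:270,190:330]
    save(c+'12.png',cv2.resize(im,None,fx=5,fy=5,interpolation=cv2.INTER_CUBIC))
E
```

```text
pos [ 583.3 -141.    51.6] yaw 6.1 tilt [-0.0165  0.0071] d [-10.6  -1.7  -0.6] dyaw 0.16 F [-0.1  1.1 -4.9] w 68.6 t 13.0
-0.0036,0.0002,0.0003,-0.05,
-0.0036,0.0002,0.0003,-0.05,
-0.0036,0.0002,0.0003,-0.05,
[28.75697802  0.43652816]
```

View pics/side12.png

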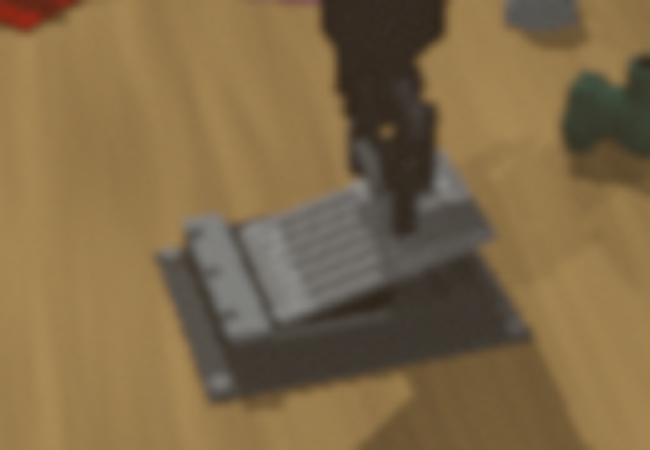

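View pics/scene12.png

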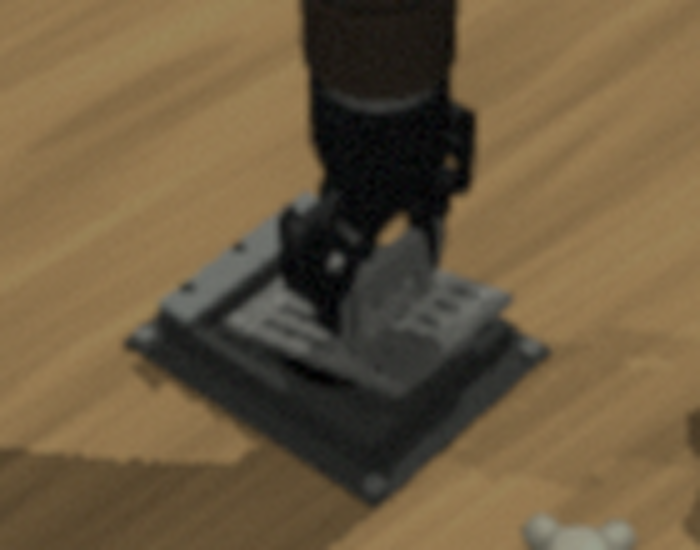

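arm_command:
  commands: [-0.003,0,0,0,-0.003,0,0,0,-0.003,0,0,0,-0.002,0,0,0,0,0,0,0]

```text
clock: 13.6
position: [571.3, -142.3, 52.4]
ee_rot: [0.999, 0.053, -0.008, -0.004]
contact_force: [-0.5, 0.6, -4.4]
gripper_width: 68.5
```

```bash
python3 - <<'E'
from h import *
plan([*fw(12),51],6.3,3)
print(wf(arm.read_state()["position"]))
for c in ["side","scene"]:
    im=arm.get_image(c); ci=arm.camera_info(c)
    im=im[180:270,210:340] if c=="side" else im[160:270,190:330]
    save(c+'13.png',cv2.resize(im,None,fx=5,fy=5,interpolation=cv2.INTER_CUBIC))
E
```

```text
pos [ 571.3 -142.3   52.4] yaw 6.1 tilt [-0.0158  0.0071] d [-4.6 -1.1 -1.4] dyaw 0.17 F [-0.5  0.6 -4.4] w 68.5 t 13.6
-0.0016,0.0002,0.0005,-0.06,
-0.0016,0.0002,0.0005,-0.06,
-0.0016,0.0002,0.0005,-0.06,
[16.68085685  0.5342992 ]
```

View pics/side13.png

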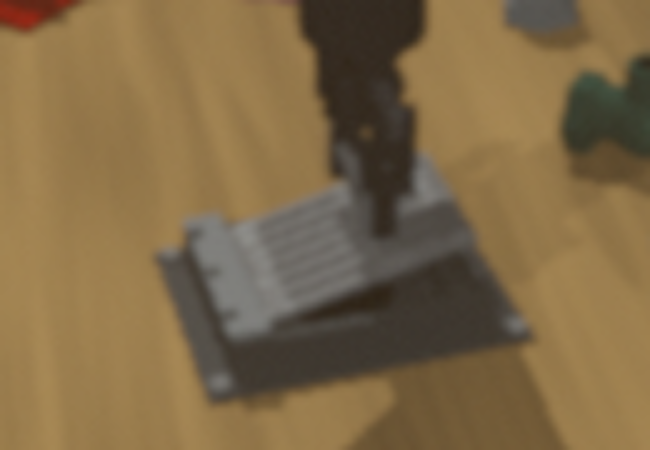

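The tongue end now disappears behind the lip edge and there's no contact force. I'll keep sliding it in.

arm_command:
  commands: [-0.003,0,0.0005,0,-0.003,0,0.0005,0,-0.001,0,0,0,0,0,0,0,0,0,0,0]

```text
clock: 14.2
position: [564.3, -143.1, 51.4]
ee_rot: [0.999, 0.054, -0.007, -0.004]
contact_force: [0.2, -0.9, -5.3]
gripper_width: 68.8
```

```bash
python3 - <<'E'
from h import *
plan([*fw(8),51],6.3,3)
print(wf(arm.read_state()["position"]))
for c in ["side","scene","wrist"]:
    im=arm.get_image(c); ci=arm.camera_info(c)
    if c=="wrist": save('wrist14.png',im); break
    im=im[180:270,210:340] if c=="side" else im[160:270,190:330]
    save(c+'14.png',cv2.resize(im,None,fx=5,fy=5,interpolation=cv2.INTER_CUBIC))
E
```

```text
pos [ 564.3 -143.1   51.4] yaw 6.1 tilt [-0.0152  0.007 ] d [-1.6 -0.8 -0.4] dyaw 0.15 F [ 0.2 -0.9 -5.3] w 68.8 t 14.2
-0.0005,0.0002,0.0002,-0.05,
-0.0005,0.0002,0.0002,-0.05,
-0.0005,0.0002,0.0002,-0.05,
[9.65060275 0.59178316]
```

View pics/scene14.png

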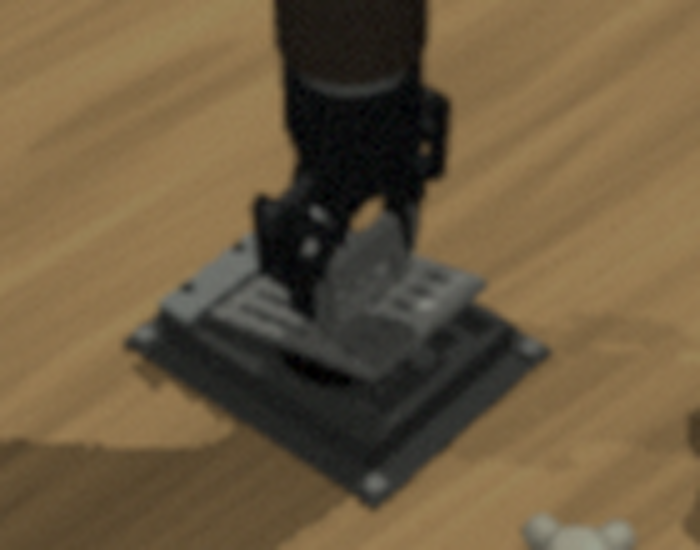

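View pics/side14.png

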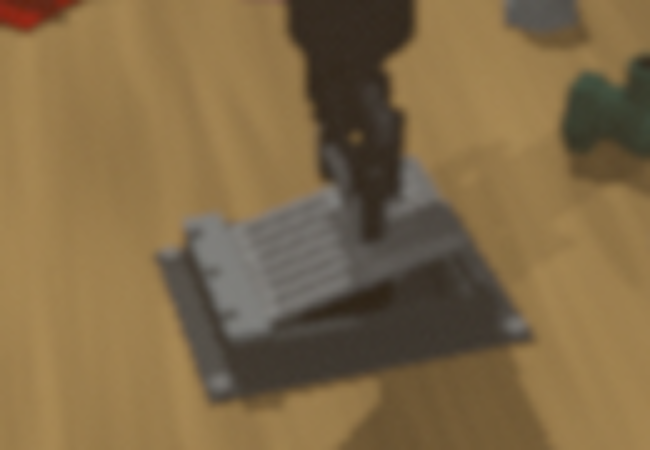

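View pics/wrist14.png

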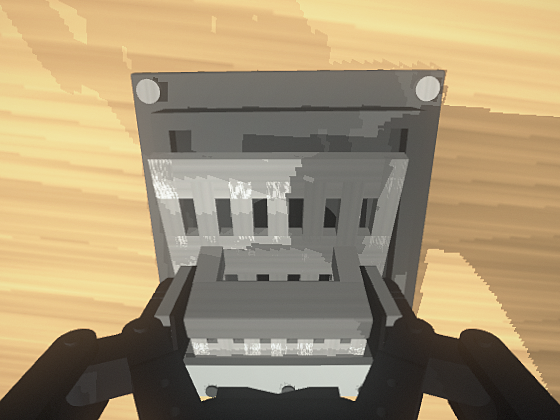

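```bash
python3 - <<'E'
from h import *
im=cv2.imread('pics/wrist14.png'); cv2.imwrite('pics/wrist14c.png',cv2.resize(im[60:400,120:460],None,fx=1.75*1,fy=1.75,interpolation=cv2.INTER_CUBIC))
ci=arm.camera_info("wrist")
for p in [(74,56,26),(74,-56,26),(82,64,26),(82,-64,26),(-58,64,35),(-58,-64,35),(-58,0,35)]:
    print(p,proj(ci,[*fw(p[0],p[1]),p[2]]).round(1), ((proj(ci,[*fw(p[0],p[1]),p[2]])-[120,60])*1.75).round())
# bolts in wrist2 (crop) : far-left (55,35) far-right(498,0) near-left (90,575); z~?
E
```

```text
(74, 56, 26) [160.5 126.8] [ 71. 117.]
(74, -56, 26) [399.4 124.9] [489. 114.]
(82, 64, 26) [141.5 109.6] [38. 87.]
(82, -64, 26) [418.5 107.3] [522.  83.]
(-58, 64, 35) [170.1 361.5] [ 88. 528.]
(-58, -64, 35) [392.9 361.4] [478. 527.]
(-58, 0, 35) [281.1 361.9] [282. 528.]
```

View pics/wrist14c.png

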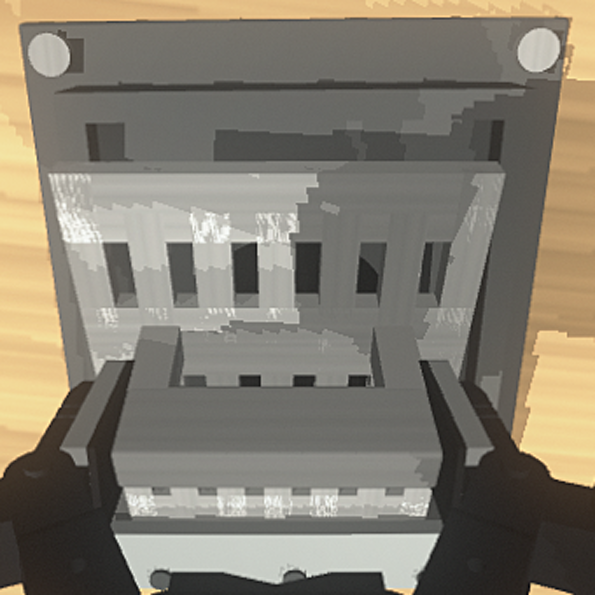

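```bash
python3 - <<'E'
from h import *
ci=arm.camera_info("wrist"); s=arm.read_state()
f=lambda x,y:(120+x/1.75,60+y/1.75)
def fr(cx,cy,yaw,p):
    t=np.radians(yaw); return [cx+p[0]*np.cos(t)-p[1]*np.sin(t),cy+p[0]*np.sin(t)+p[1]*np.cos(t),p[2]]
obs=[((74,56,26),f(86,123)),((74,-56,26),f(503,122)),((82,64,26),f(55,90)),((82,-64,26),f(538,88))]
g=lambda v:np.r_[np.concatenate([proj(ci,fr(*v,p))-np.array(o) for p,o in obs]),[proj(ci,fr(*v,(-58,0,35)))[1]-f(0,533)[1]]]
r=least_squares(g,[553,-150,5]); print("frame",r.x.round(2),np.round(r.fun,1))
o2=[]
for p,l,rr,y in [((70,50,6),48,505,172),((26,35,26),130,422,388),((26,35,46),113,443,452),((14,35,46),121,438,487)]:
    o2+=[(p,f(l,y)),((p[0],-p[1],p[2]),f(rr,y))]
x,fn,pt=fitcover(ci,o2,[*s["position"]+[0,0,24],6.3,14,0]); print("cover",x.round(2),fn.round(1).tolist())
FCn=r.x; t=np.radians(-r.x[2]); M=np.array([[np.cos(t),-np.sin(t)],[np.sin(t),np.cos(t)]])
for n,p in (("tongue",[-70,0,0]),("heel",[70,0,0]),("grip",[20,0,36])): q=pt(p); print(n,(M@(q[:2]-r.x[:2])).round(1),q[2].round(1)-16)
print(s["position"])
E
```

```text
frame [ 553.7  -148.82    6.45] [ 0.5 -0.8  0.5 -0.9 -0.6  0.9 -0.3  1.1 -0.5]
cover [ 563.95 -143.14   75.73    5.9    15.58    0.91] [[1.2, 2.0], [-0.6, 1.8], [-1.0, -3.2], [2.4, -3.7], [-1.4, 1.4], [1.4, 0.7], [-1.1, 0.6], [-0.9, -0.1]]
tongue [-66.2   5.8] 0.8999999999999986
heel [68.7  4.5] 38.5
grip [10.8  4.5] 59.7
[ 564.44870343 -143.09233209   51.4734137 ]
```

The wrist view shows the cover about 5 mm off towards +y, and the side clearance is only 6 mm. I'll correct that before lowering.

arm_command:
  commands: [0,0.002,0,-0.2,-0.001,0.002,0,-0.2,-0.001,0.0015,0,0,0,0,0,0,0,0,0,0]

```text
clock: 14.85
position: [563.1, -149.4, 51.4]
ee_rot: [0.998, 0.057, -0.007, -0.004]
contact_force: [-0.8, 0.8, -5.0]
gripper_width: 68.6
```

```bash
sed -i 's/^FC=.*/FC=np.array([553.7,-148.8]); FY=6.45/' h.py; python3 - <<'E'
from h import *
plan([*fw(20),27.5],6.5,5)
print(wf(arm.read_state()["position"]))
im=arm.get_image("wrist"); save('wrist15.png',cv2.resize(im[60:400,120:460],None,fx=1.75,fy=1.75,interpolation=cv2.INTER_CUBIC))
E
```

```text
pos [ 563.1 -149.4   51.4] yaw 6.6 tilt [-0.015  0.007] d [ 10.4   2.9 -23.9] dyaw -0.07 F [-0.8  0.8 -5. ] w 68.6 t 14.85
0.0022,-0.0003,0.0048,0.01,
0.0022,-0.0003,0.0048,0.01,
0.0022,-0.0003,0.0048,0.01,
0.0022,-0.0003,0.0048,0.01,
0.0022,-0.0003,0.0048,0.01,
[ 9.29768011 -1.6635516 ]
```

View pics/wrist15.png

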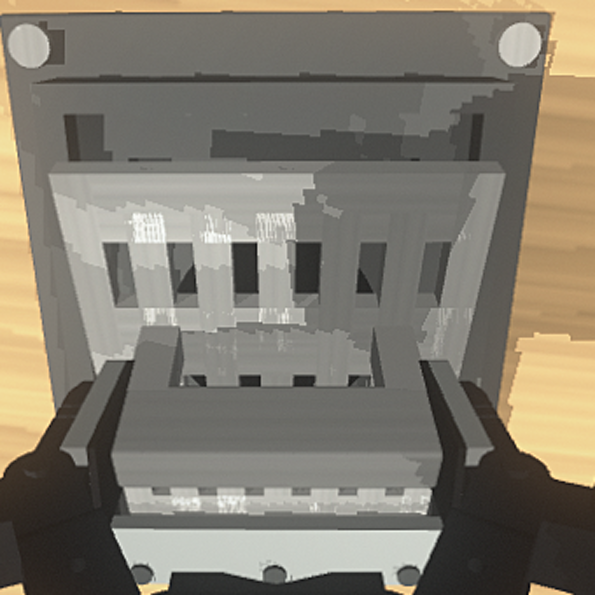

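The cover is now centred: walls at px 64–484, cover at 48–505. I'll lower the heel while keeping hold.

arm_command:
  commands: [0,0,0.003,0,0.001,0,0.004,0,0.002,0,0.004,0,0.002,0,0.004,0,0.002,0,0.004,0]

```text
clock: 15.4
position: [572.2, -148.5, 35.3]
ee_rot: [0.998, 0.059, -0.006, -0.003]
contact_force: [-0.7, 1.0, 3.4]
gripper_width: 68.8
```

```bash
python3 - <<'E'
from h import *
plan([*fw(20.5,-1.7),27.5],6.5,4)
print(wf(arm.read_state()["position"]))
im=arm.get_image("side");save('side16.png',cv2.resize(im[180:270,210:340],None,fx=5,fy=5,interpolation=cv2.INTER_CUBIC))
E
```

```text
pos [ 572.2 -148.5   35.3] yaw 6.7 tilt [-0.0116  0.0049] d [ 2.   0.3 -7.8] dyaw -0.22 F [-0.7  1.   3.4] w 68.8 t 15.4
0.0005,0.0000,0.0019,0.05,
0.0005,0.0000,0.0019,0.05,
0.0005,0.0000,0.0019,0.05,
0.0005,0.0000,0.0019,0.05,
[18.4543237  -1.74764503]
```

View pics/side16.png

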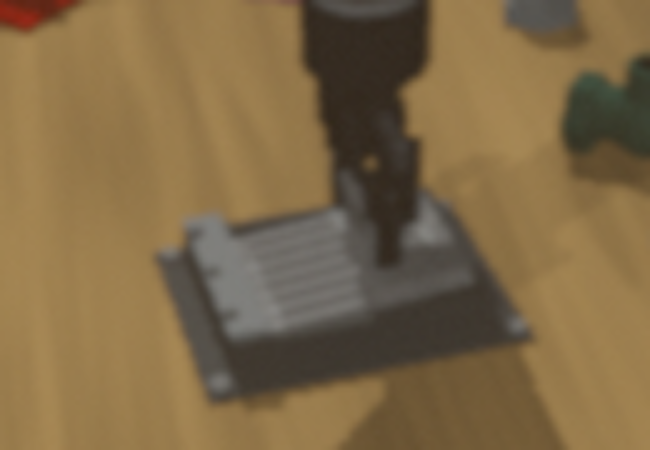

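```bash
python3 - <<'E'
from h import *
im=arm.get_image("wrist"); save('wrist16.png',cv2.resize(im[60:400,120:460],None,fx=1.75,fy=1.75,interpolation=cv2.INTER_CUBIC)); print(arm.read_state()["position"],arm.read_state()["contact_force"])
E
```

```text
[ 572.57036626 -148.49000895   34.73465238] [1.13022359 0.98632851 1.03427399]
```

View pics/wrist16.png

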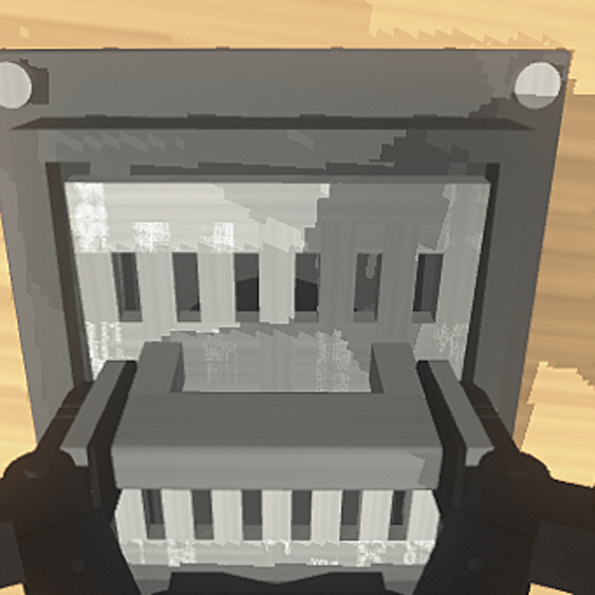

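arm_command:
  commands: [0,-0.0005,0.003,0,0.0005,-0.0005,0.003,0,0.0005,0,0.003,0,0,0,0.002,0,0,0,0,0]

```text
clock: 16.0
position: [576.5, -147.7, 26.8]
ee_rot: [0.998, 0.06, -0.002, -0.002]
contact_force: [-0.1, -0.1, 1.1]
gripper_width: 68.5
```

```bash
python3 - <<'E'
from h import *
plan([*fw(20.5,-1.7),27.5],6.5,4)
print(wf(arm.read_state()["position"]))
im=arm.get_image("side");save('side17.png',cv2.resize(im[180:270,210:340],None,fx=5,fy=5,interpolation=cv2.INTER_CUBIC))
im=arm.get_image("wrist"); save('wrist17.png',cv2.resize(im[60:400,120:460],None,fx=1.75,fy=1.75,interpolation=cv2.INTER_CUBIC)); print(arm.read_state()["position"],arm.read_state()["contact_force"])
E
```

```text
pos [ 576.5 -147.7   26.8] yaw 6.8 tilt [-0.0049  0.0031] d [-2.2 -0.5  0.7] dyaw -0.34 F [-0.1 -0.1  1.1] w 68.5 t 16.0
-0.0006,0.0001,-0.0002,0.08,
-0.0006,0.0001,-0.0002,0.08,
-0.0006,0.0001,-0.0002,0.08,
-0.0006,0.0001,-0.0002,0.08,
[22.76014125 -1.44204497]
[ 576.55260829 -147.69266844   26.49548718] [0.01891586 1.05739458 5.64662487]
```

View pics/side17.png

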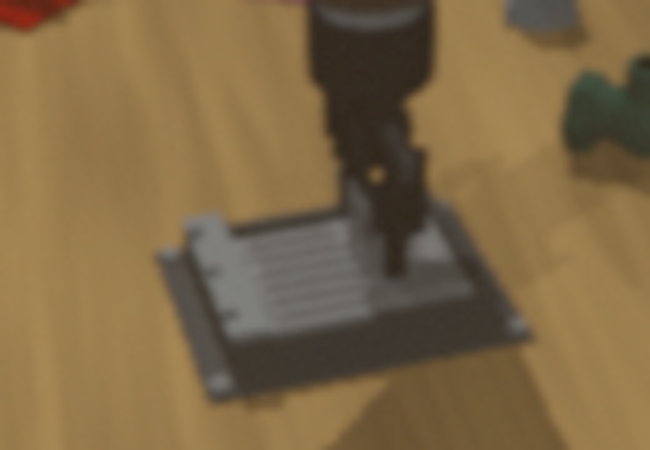

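View pics/wrist17.png

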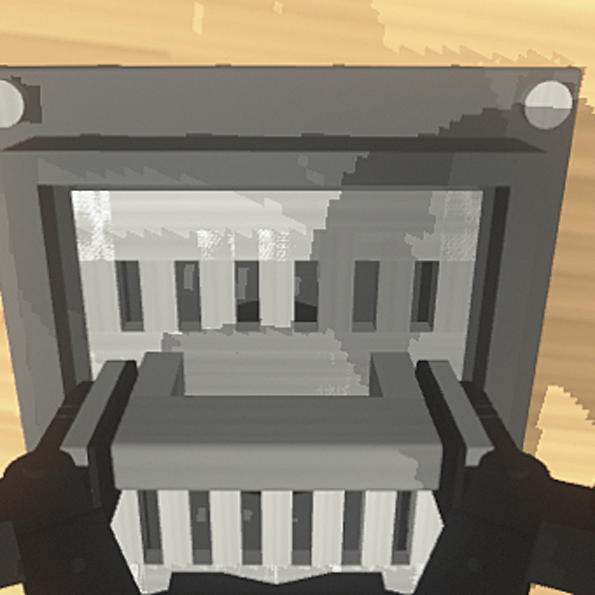

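arm_command:
  commands: [-0.001,0,0.002,0,-0.001,0,0.003,0,0,0,0.003,0,0,0,0.003,0,0,0,0.003,0]

```text
clock: 16.6
position: [576.7, -147.7, 26.4]
ee_rot: [0.998, 0.06, 0.0, -0.001]
contact_force: [-4.3, 2.9, 20.0]
gripper_width: 68.9
```

```bash
python3 - <<'E'
from h import *
plan([*fw(20.5,-1.7),27.5],6.5,4)
im=arm.get_image("wrist"); save('wrist18.png',cv2.resize(im[60:400,120:460],None,fx=1.75,fy=1.75,interpolation=cv2.INTER_CUBIC)); print(arm.read_state()["position"],arm.read_state()["contact_force"],arm.read_state()["wrist_torque"])
E
```

```text
pos [ 576.7 -147.7   26.4] yaw 6.8 tilt [0.0003 0.0017] d [-2.4 -0.5  1.1] dyaw -0.34 F [-4.3  2.9 20. ] w 68.9 t 16.6
-0.0006,0.0000,-0.0003,0.09,
-0.0006,0.0000,-0.0003,0.09,
-0.0006,0.0000,-0.0003,0.09,
-0.0006,0.0000,-0.0003,0.09,
[ 576.70402507 -147.6732327    26.43350208] [-5.19480212  3.27341469 20.00094301] [ 1.43536281  2.21163824 -0.11979139]
```

View pics/wrist18.png

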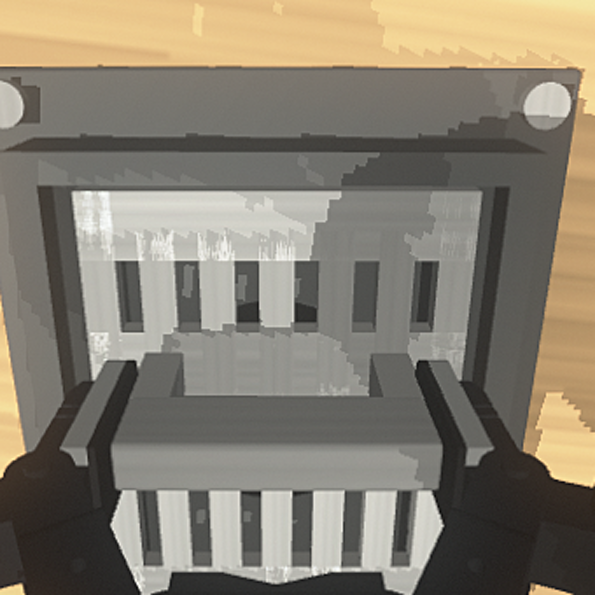

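The descent stopped hard at the expected height: the pivot is about 35 mm above the ledge, against 36 mm for flat. I'll ease the pressure and let go.

arm_command:
  commands: [0,0,0,0,0,0,0,0,0,0,0,0,0,0,0,0,0,0,0,0]

```text
clock: 17.15
position: [576.6, -147.7, 26.6]
ee_rot: [0.998, 0.059, 0.001, -0.001]
contact_force: [0.8, -0.7, 5.0]
gripper_width: 68.6
```

arm_command:
  commands: [0,0,0,0,0,0,0,0,0,0,0,0,0,0,0,0,0,0,0,0]
  jaw: 0.95

```text
clock: 17.65
position: [575.2, -147.5, 23.8]
ee_rot: [0.998, 0.059, -0.001, -0.002]
contact_force: [-1.1, -0.2, 0.4]
gripper_width: 81.1
```

```bash
python3 - <<'E'
from h import *
plan([*fw(20.5,-1.7),27.5],6.5,4)
im=arm.get_image("wrist"); save('wrist19.png',im)
im=arm.get_image("side");save('side19.png',cv2.resize(im[180:270,210:340],None,fx=5,fy=5,interpolation=cv2.INTER_CUBIC))
E
```

```text
pos [ 575.2 -147.5   23.8] yaw 6.7 tilt [-0.0019  0.0034] d [-0.9 -0.7  3.7] dyaw -0.23 F [-1.1 -0.2  0.4] w 81.1 t 17.65
-0.0002,0.0001,-0.0009,0.06,
-0.0002,0.0001,-0.0009,0.06,
-0.0002,0.0001,-0.0009,0.06,
-0.0002,0.0001,-0.0009,0.06,
```

View pics/wrist19.png

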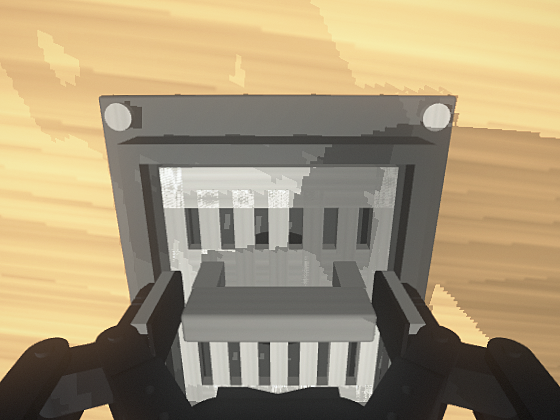

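View pics/side19.png

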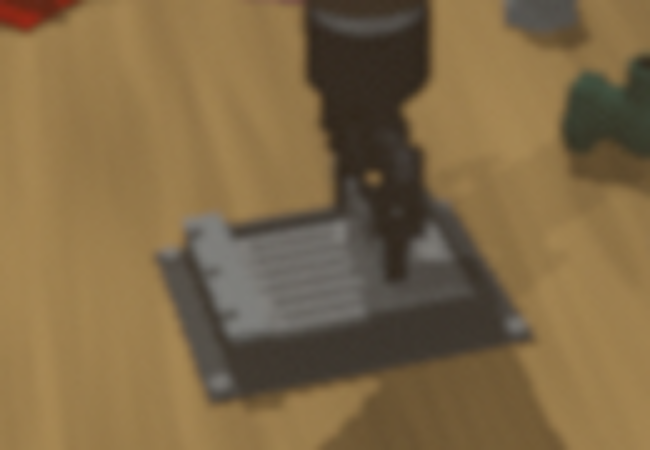

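Released. The pads are clear on both sides (gaps around px 180 and 377), so I'll lift straight up.

arm_command:
  commands: [0,0,-0.006,0,0,0,-0.01,0,0,0,-0.012,0,0,0,-0.015,0,0,0,-0.015,0]
  jaw: 1

```text
clock: 18.25
position: [574.5, -147.7, 85.2]
ee_rot: [0.998, 0.059, -0.002, -0.002]
contact_force: [1.0, 1.0, 1.0]
gripper_width: 85.1
```

arm_command:
  commands: [0,0,-0.02,0,-0.01,0,-0.02,0,-0.01,0,-0.02,0,0,0,-0.02,0,0,0,0,0]

```text
clock: 18.75
position: [556.4, -150.7, 177.8]
ee_rot: [0.998, 0.059, 0.004, -0.001]
contact_force: [0.7, 0.5, 0.5]
gripper_width: 85.1
```

```bash
python3 - <<'E'
from h import *
plan([*fw(20.5,-1.7),150],6.5,1)
im=arm.get_image("wrist"); save('wrist20.png',im); ci=arm.camera_info("wrist")
for t in ["cover","cover_grip","cover_tongue","cover_heel","frame_seat","frame_lip"]:
    print(t,[(round(d["confidence"],2),np.round(w(ci,d["centre"]),1).tolist(),wf(w(ci,d["centre"])).round(1)) for d in arm.place_of("wrist",t)])
im=arm.get_image("side");save('side20.png',cv2.resize(im[130:270,180:380],None,fx=4,fy=4,interpolation=cv2.INTER_CUBIC))
im=arm.get_image("scene");save('scene20.png',im)
E
```

```text
pos [ 556.4 -150.7  177.8] yaw 6.8 tilt [0.0089 0.0021] d [ 17.8   2.6 -27.8] dyaw -0.29 F [0.7 0.5 0.5] w 85.1 t 18.75
0.0177,-0.0004,0.0280,0.29,
cover [(0.57, [554.5, -147.8, 18.7], array([0.9, 0.9]))]
cover_grip [(0.59, [572.0, -148.9, 55.3], array([18.2, -2.2]))]
cover_tongue [(0.66, [481.6, -158.6, 18.5], array([-72.7,  -1.6]))]
cover_heel [(0.79, [622.4, -138.9, 18.7], array([69.4,  2.1]))]
frame_seat [(0.71, [554.0, -149.1, 18.7], array([ 0.2, -0.3]))]
frame_lip [(0.81, [494.8, -151.9, 30.4], array([-58.8,   3.5]))]
```

View pics/wrist20.png

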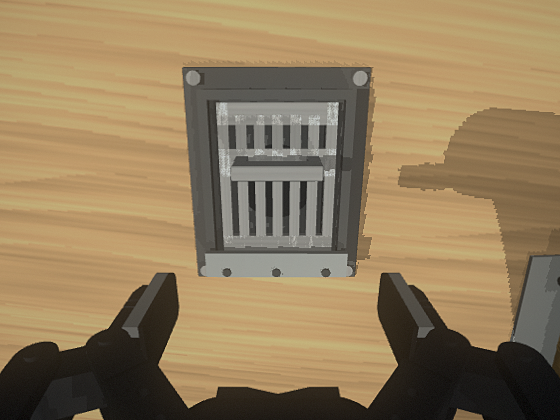

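View pics/side20.png

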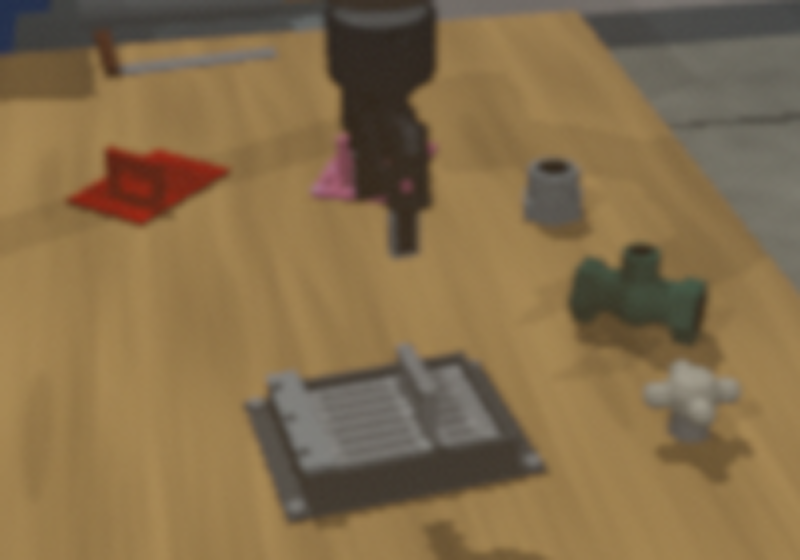

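View pics/scene20.png

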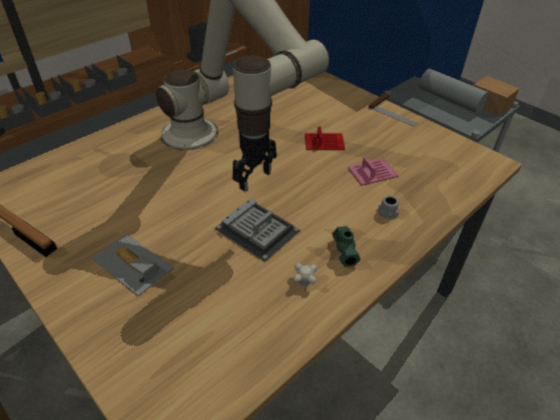

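The cover lies flat inside the frame with its tongue under the lip (tongue and heel both at z≈18.6 mm, x≈−72 and +69). The other fittings haven't moved. I'm handing the job in.

```bash
python3 -c "
from bench import arm
print(arm.read_state()['clock'],arm.job_done())"
```

```text
the job is handed in; nothing more can be done
19.2 None
```

The grey cover is in the drain frame: its far edge is tucked under the retaining lip and it lies flat on the ledge. I handed the job in at 19.2 s of the 42 s allowed.

**How it was done:** The tool can't tilt, so I gripped the handle bar by its ends. I pressed the heel on top of the lip from outside to tilt the cover about 15°. I then slid the tongue under the lip and lowered the heel while still holding it. I let go only once it was resting on the ledge.

**Last checks:**
- **Position:** The tongue and heel both measured z ≈ 18.6 mm. The ledge is at 16 mm, so this is level and within measuring error. Along the frame they sit at x ≈ −72 and +69 mm.
- **Surroundings:** The gripper is clear of everything, and the other fittings look unmoved in the scene and side views.

**What disagreed or went less smoothly:**
- **Frame position:** My first measurement of the frame was about 4 mm off sideways. I corrected it from a closer view before lowering the cover.
- **Force:** The wrist force reached about 71 N while tilting the cover, below the 120 N limit. It acted through the held cover; I saw no sign of the arm or gripper body pressing on anything.

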